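# Free the jammed tub cover and build up the slicer spindle

### The job

The bench slicer must be put together, but the metal cover has dropped skewed and tilted into its parts tub and is wedged with its corners under the rolled-in rim: turn the cover level and square while it is still down inside the tub, then lift it out and lay it flat on the bench clear of the tub. Thread every spacer ring you find, in the tub and on the bench, down the slicer's spindle onto its seat, widest at the bottom and narrowest on top. Last, put the slicing disc on the spindle and turn it until its keyed grip drops over the flats and the disc rests fully down on the rings, and leave the dredger, the timer and the cheese where they are.

Things in the scene. Friction and masses are not known exactly. Their poses are not given: they have to be found in the camera images.
- tub: Steel parts tub, fixed, 316 x 168 mm outside, 74 mm high. Origin: centre of its underside; x along its long side. Inside 308 x 160 mm, floor 4 mm above the origin. All round, the rim is rolled in by 12 mm as a lip (68 to 74 mm above the origin): the opening is only 284 x 136 mm. The bench beside it, between it and the slicer, is clear.
- cover: Vented metal cover, 268 (x) x 118 (y) x 5 mm, 0.26 kg. Origin: centre of its underside, z up. It starts in the tub, skewed 7 to 9 degrees and tilted about 10, one end on the disc's grip (46 mm above tub origin), the other on the blue ring; the lip holds its corners down. Level it with its underside 50 to 60 mm above tub origin; square (3 degrees) and centred it passes the lip.
- cover_handle (a point): Middle of the cover's black strap handle, 30 mm above the cover's underside, axes as the cover's. The strap runs along the cover's y: 80 mm long, 12 mm wide (x), 14 mm high, flat sided, with 18 mm of air below it; close the fingers along the cover's x.
- slicer: Drive base of a bench slicer: white housing 160 x 150 mm, 66 mm high, fixed, switches on its front (-x) face. Origin: centre of its underside. A round steel seat, 74 mm across, stands in the middle of the top; a flat-sided spindle rises from it.
- seat (a point): Centre of the top of the slicer's round seat, 76 mm above the bench, at the foot of the spindle; axes as the slicer's. The rings lie on this seat.
- spindle_tip (a point): Top of the spindle, 48 mm above the seat; axes as the slicer's. A plain bar of 27 x 9 mm section with a square-cut top. Its wide side points up to 35 degrees either way from the slicer's x (not told: find it by feel or eye). It is braked: turning it takes 0.8 N m.
- disc: Loose slicing disc, 0.18 kg: white plate 110 mm across, 6 mm thick, with a black flat-sided wing grip 42 (x) x 24 (y) mm up to 42 mm. Origin: centre of its underside, z up. Below, a blind slot 33 (x) x 15 (y) mm, 36 mm deep, fits over the spindle either way round with 3 mm to spare (about 12 degrees). Starts flat at one end of the tub, under the cover.
- ring_a: Spacer ring, blue plastic, 66 mm outside, 33 mm bore, 8 mm thick, 30 g, loose. Origin: centre of its underside. Always there; starts flat on the tub's floor, at the other end from the disc, under the cover. Widest of the rings.
- ring_b: Spacer ring, green plastic, 60 mm outside, 33 mm bore, 8 mm thick, 30 g, loose. Origin: centre of its underside. Starts flat on the bench; may be absent.
- ring_c: Spacer ring, yellow plastic, 54 mm outside, 33 mm bore, 8 mm thick, 30 g, loose. Origin: centre of its underside. Starts flat on the bench; may be absent.
- ring_d: Spacer ring, red plastic, 48 mm outside, 33 mm bore, 8 mm thick, 30 g, loose. Origin: centre of its underside. Starts flat on the bench; may be absent.
- flour_dredger: Metal flour dredger with a handle, 74 x 109 x 104 mm, a bystander. Origin: centre of its underside.
- timer: White wind-up kitchen timer, 68 mm across and 65 mm high, a bystander. Origin: centre of its underside.
- cheese_chunk_a: Wedge of hard cheese, 48 x 58 x 64 mm, a bystander. Origin: centre of its underside.

How it is judged:
By the outcome, as a careful person would: the job done as asked, in the order asked, and still so for the second after the job is handed in, with the robot touching nothing.
Of ring_b, ring_c, ring_d only 1 to 3 are there at a start; the rules pass over those that are not, and their reading is None.
At some moment in a run one of ring_b, ring_c, ring_d may be knocked a few centimetres aside while the robot is not near it.
Once in a run the grip may slacken for a moment while it holds something.
It also fails if it takes over 210 s, if anything falls off the work surface, if the arm or the gripper's body presses on something with over 40 N, if the wrist force passes 120 N, or if a joint passes its speed limit or range.

### The arm

A 6-joint arm with a two-finger parallel gripper is mounted at the origin on a cart in front of the work surface, level with it; the furniture and walls round the work are solid. World frame = base frame: x ahead of the robot, y to its left, z up, the work surface at z = 0. Lengths are in mm, angles in rad, forces in N, time in s.
With the tool pointing down it reaches from about 350 to 975 mm from the base axis. Payload 7.1 kg.
Tool frame: the origin (TCP) lies between the finger pads; the fingertips stand 8 mm ahead of it and the grasp point (between the pads) lies 11 mm behind it (tcp_to_tips is the distance from the TCP to the fingertips, in mm); z points along the fingers, y is the direction in which the jaws open and shut (so a half turn about z gives the same grasp; the last joint's range is limited). The gripper opens to 88 mm and grips with 3 to 60 N. Pads are 20 mm wide; open, the fingers measure 115 mm over their backs; the gripper's body (75 mm by 178 mm) begins 61 mm behind the grasp point.
Start: joints at [-1.182, 0.423, 1.63, -0, 1.089, -0.019], TCP at [247.885, -573.723, 230.675] pointing down, gripper open.
Joint ranges: [-3, 3], [-0.9, 2.11], [0.09, 2.58], [-1.31, 4.45], [0.11, 2.69], [-2.54, 2.54]. Speed limits (rad/s): [2.39, 2.39, 3.01, 3.14, 3.14, 3.14].

### API

Orientations are given as a rotation vector (axis times angle).
In Python, from bench import * gives the robot as it stands.
- The arm moves only by the tool servo_tool, never from a script. Its argument "motion" is one flat list of numbers, 7 for each row, row after row: the shift along the tool's x, y, z in mm, then the turn, a rotation vector about the tool's x, y, z in degrees, then the finger opening in mm, from 0 to 87.8. In form: [tx, ty, tz, wx, wy, wz, grip, tx, ty, tz, wx, wy, wz, grip, ...]. A call has 1 to 5 rows; each row is the pose to reach, as a shift and turn from the pose commanded when the call began, along the tool's axes at that moment; what a row does not reach only later rows make up. A row lasts 1/12 s, in which the tool goes at most 41.7 mm and 7.16 degrees, less where a joint would pass 70% of its speed; a pose out of reach is approached as far as the arm can. A call with a gripper value outside its range is refused whole. The fingers move at their own pace and stop on an object; the grip force is fixed at half the most. Time passes only in rows, so rows that repeat a pose let the fingers close. It gives the time, the measured TCP pose, the force and the opening at its end, in the units of the state.
- sense(): the state, without advancing time (a new reading comes with each control period).
- grab_frame(name): name is "scene" or "top"; returns a dict with "color" (400x640x3 uint8, red, green, blue), "intrinsics" (3x3 intrinsics, pixels), "D" ([k1, k2, p1, p2, k3] as OpenCV has them; the pictures are not rectified), "R" (3x3) and "t" (3): a world point X has camera coordinates R X + t. Camera axes: x right, y down, z forward; pixel columns grow to the right and rows downward; lengths in mm; the calibration is good to about 2 mm. A picture is of the moment at which its call begins. There is no depth.
- finish_job(): hands the job in, once; it reports no verdict.
The state is a dict: "t": time; "joint_positions": joint angles; "dq": joint speeds; "tau": joint torques, N m; "position": TCP position; "tool_rot": TCP orientation; "contact_force": force on the tool from outside, world axes, zero at the start; "moment": the same for the moment, N m; "opening": finger opening in mm.
Only numpy, scipy, OpenCV 4.12 (cv2) and the standard library are available. Lean on these libraries where they do the work, as an engineer would, in place of code of your own. Each camera call takes 0.05 s, during which the arm holds its last target. There are 200 camera calls.

## Working session

There is one attempt and no reset: what is moved stays moved. The work goes in short steps, Python scripts to look and compute and a tool call to move; the robot and the scene stay as the last step left them, time stands still between calls to the robot, and variables do not carry over. Pictures are saved under pics/ and viewed, about 12 in all and at most 16, crops included, and the job is handed in when it is done.

Besides the shell and the picture viewer there is one more tool, called after "Request:" as a command line: name --argument value ..., lists and objects as JSON in quotes. servo_tool: Moves the arm, as the interface text tells. Its arguments: {"type":"object","properties":{"motion":{"type":"array","items":{"type":"number"}}},"required":["motion"]}

```bash
mkdir -p pics; ls
cat > h.py <<'E'
from bench import *
import numpy as np, cv2
from scipy.spatial.transform import Rotation as Rot
def ray(f,uv,z):
    p=cv2.undistortPoints(np.array([[uv]],float),np.array(f["intrinsics"]),np.array(f["D"]))[0,0]
    R=np.array(f["R"]);t=np.array(f["t"]); d=R.T@np.array([p[0],p[1],1]);c=-R.T@t
    return c+d*(z-c[2])/d[2]
def proj(f,X):
    r,_=cv2.Rodrigues(np.array(f["R"]));return cv2.projectPoints(np.array(X,float).reshape(-1,3),r,np.array(f["t"],float),np.array(f["intrinsics"]),np.array(f["D"]))[0][:,0]
def save(f,name,box=None,s=1):
    im=f["color"][:,:,::-1]
    if box: im=im[box[1]:box[3],box[0]:box[2]]
    cv2.imwrite("pics/"+name,cv2.resize(im,None,fx=s,fy=s,interpolation=cv2.INTER_CUBIC))
E
python3 - <<'E'
from h import *
import pickle
for n in("top","scene"):
    f=grab_frame(n);pickle.dump(f,open(n+".pkl","wb"));save(f,n+"0.png",None,1.25)
    R=np.array(f["R"]);print(n,-R.T@np.array(f["t"]),f["intrinsics"],R[2])
s=sense();print(s)
E
```

```text
pics
top [ 340.4181317    92.31543443 1247.10773272] [[455.96342741   0.         324.11782467]
 [  0.         455.96342741 198.06827931]
 [  0.           0.           1.        ]] [ 0.19368506 -0.00956645 -0.98101712]
scene [-143.79701328  898.19382601  911.38514196] [[435.29984003   0.         320.15493918]
 [  0.         435.29984003 201.88971493]
 [  0.           0.           1.        ]] [ 0.51518228 -0.607954   -0.60413504]
{'t': 0.1, 'joint_positions': array([-1.18198857e+00,  4.23756629e-01,  1.63058592e+00, -2.16939002e-05,
        1.08857517e+00, -1.89348054e-02]), 'dq': array([-0.00065012, -0.0013207 , -0.00142541, -0.00017257,  0.00117411,
       -0.00122766]), 'tau': array([-3.28891447e-04, -5.45614672e+01, -2.74325109e+01,  6.45350944e-02,
        1.87878020e-02, -4.45037040e-05]), 'position': array([ 247.71334687, -573.30148018,  229.99514556]), 'tool_rot': array([-3.07525542e+00, -6.35805457e-01,  4.12232693e-04]), 'contact_force': array([0.50044885, 0.66906083, 0.33772714]), 'moment': array([-0.01481213,  0.00247006,  0.05335609]), 'opening': 87.52874305662331}
```

View pics/top0.png

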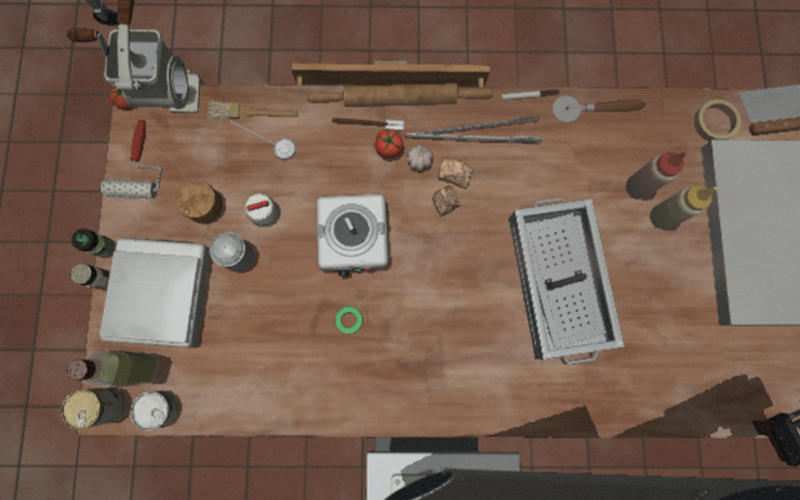

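View pics/scene0.png

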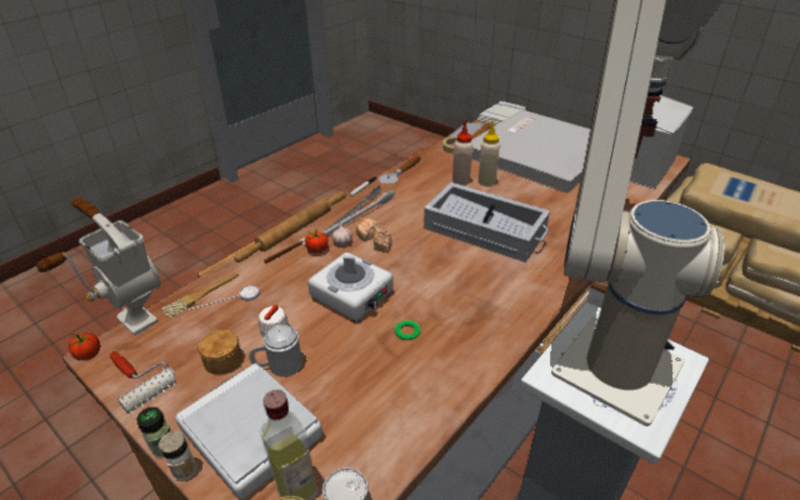

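The scene: tub at top-image pixels ~(567,280)/1.25, cover handle (565,281), slicer (352,232) and the green ring (348,320). No yellow or red ring is visible. Next are close crops of the tub and slicer.

Run:
```python
import pickle;from h import *
f=pickle.load(open("top.pkl","rb"));save(f,"tub.png",(400,150,510,300),4)
a=f["color"][:,:,::-1];x=cv2.resize(a[150:300,400:510],None,fx=4,fy=4,interpolation=cv2.INTER_CUBIC)
y=cv2.resize(a[150:270,245:320],None,fx=5,fy=5,interpolation=cv2.INTER_CUBIC)
cv2.imwrite("pics/c.png",np.hstack([x[:600],y[:600]][:2]))
print(x.shape,y.shape)
g=a.astype(int);m=(g[:,:,1]>g[:,:,2]+50)&(g[:,:,1]>g[:,:,0]+40);m[:, :200]=0
v,u=np.nonzero(m);print(len(u),u.min(),u.max(),v.min(),v.max());print(ray(f,((u.min()+u.max())/2,(v.min()+v.max())/2),5))
```

```text
(600, 440, 3) (600, 375, 3)
220 269 289 216 266
[465.5598257  202.44539337   5.        ]
```

View pics/c.png

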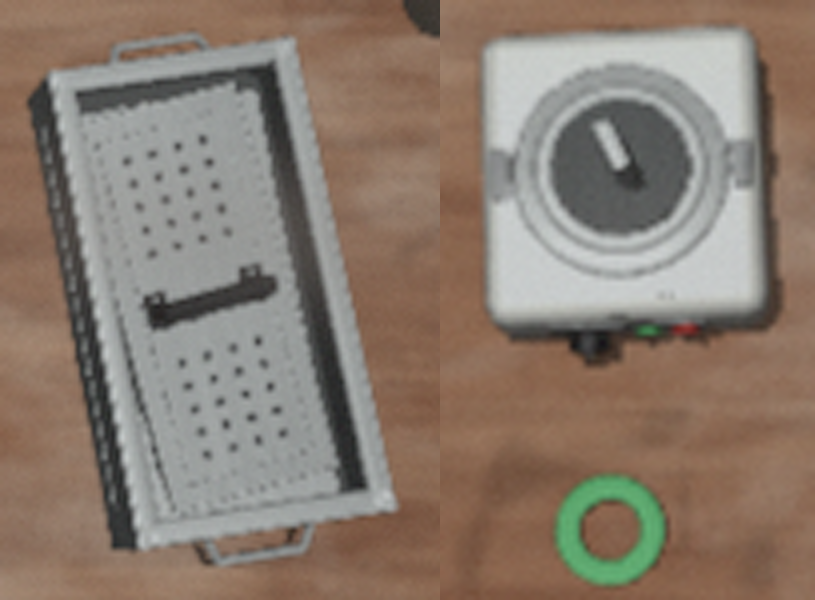

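Run:
```python
import pickle;from h import *
from scipy.optimize import least_squares
f=pickle.load(open("top.pkl","rb"));s=pickle.load(open("scene.pkl","rb"))
P=np.array([(50,73),(295,38),(395,510),(145,548)])/4+[400,150]
C=[ray(f,p,74) for p in P];print(np.round(C,1))
q=np.array([(158,-84),(158,84),(-158,84),(-158,-84)],float)  # far-left..., order solved below
def tub(p):
    c,s_=np.cos(p[2]),np.sin(p[2]);return np.c_[(q@np.array([[c,s_],[-s_,c]]))+p[:2],np.full(4,74)]
q=np.array([(158,84),(158,-84),(-158,-84),(-158,84)],float)
r=least_squares(lambda p:(proj(f,tub(p))-P).ravel(),[640,-230,0.1]);print("tub",r.x,np.degrees(r.x[2]),r.fun)
h=[ray(f,np.array(p)/4+[400,150],65) for p in[(155,315),(272,287)]];print("handle z65",h)
print("ring",ray(f,(279,256),8));print("tip",ray(f,(279.2,179),124), "ends",ray(f,((598-440)/5+245,125/5+150),124),ray(f,((622-440)/5+245,165/5+150),124))
S=np.array([(486,40),(755,30),(765,310),(495,325)])-[440,0];S=S/5+[245,150]
print("slicer",np.round([ray(f,p,66) for p in S],1))
print("seat",ray(f,((622-440)/5+245,167/5+150),76))
a=s["color"][:,:,::-1]
print(proj(s,[[640,-230,60]]))
cv2.imwrite("pics/d.png",np.hstack([cv2.resize(a[140:210,335:445],None,fx=5,fy=5,interpolation=cv2.INTER_CUBIC)]))
```

```text
[[ 654.7 -154.1   74. ]
 [ 680.3 -319.3   74. ]
 [ 369.1 -365.    74. ]
 [ 344.6 -204.3   74. ]]
tub [ 5.12291777e+02 -2.60675155e+02  1.53255939e-01] 8.780918509709203 [-0.2040573  -0.32777163  0.09745547 -0.35108469  1.10085817  0.07691907
 -0.98814423  0.50134233]
handle z65 [array([ 494.24345314, -219.49649639,   65.        ]), array([ 513.24803503, -297.33784265,   65.        ])]
ring [424.73776635 201.18980932   8.        ]
tip [610.46216782 195.22716481 124.        ] ends [620.82304374 202.0612573  124.        ] [600.12829074 189.42506378 124.        ]
slicer [[681.8 269.   66. ]
 [688.6 124.7  66. ]
 [536.1 117.6  66. ]
 [527.1 258.8  66. ]]
seat [610.14785997 193.55003609  76.        ]
[[355.46582402 161.56543204]]
```

View pics/d.png

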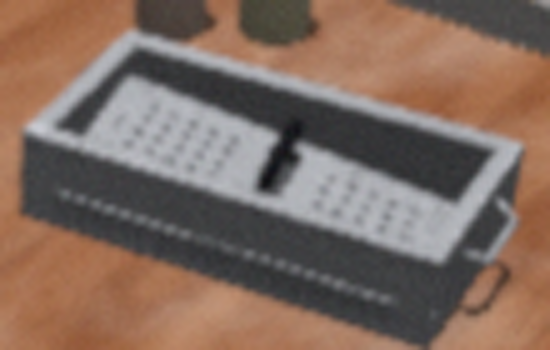

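Run:
```python
import pickle;from h import *
from scipy.optimize import least_squares
f=pickle.load(open("top.pkl","rb"))
P=np.array([(127,160),(203,140),(228,235),(152,255),(183,362),(260,340),(283,433),(208,457),(155,315),(272,287),(343,487)])/4+[400,150]
def pts(p):
    x,y,z,yaw,pit,a,b,c=p
    L=[(c+b,a,5),(c+b,-a,5),(c-b,-a,5),(c-b,a,5),(-c+b,a,5),(-c+b,-a,5),(-c-b,-a,5),(-c-b,a,5),(0,40,30),(0,-40,30),(-134,-59,5)]
    return Rot.from_euler("ZY",[yaw,pit]).apply(L)+[x,y,z]
def F(p): return np.r_[(proj(f,pts(p))-P).ravel(),(p[2]-35)/15]
for p0 in(-.17,.17):
    r=least_squares(F,[510,-260,35,.29,p0,24,32,70]);print(np.round(r.x,3),np.degrees(r.x[3:5]),r.cost,np.round(r.fun,1))
    # fixed tilt/height
    g=lambda p:F(np.r_[p[:2],35,p[2],p0,p[3:]])
    r=least_squares(g,[510,-260,.29,24,32,70]);print(" fixed",np.round(r.x,3),np.degrees(r.x[2]),r.cost,np.round(r.fun[:22].reshape(-1,2),1).tolist())
```

```text
[ 5.06448e+02 -2.54767e+02  5.19470e+01  2.42000e-01 -9.30000e-02
  2.64620e+01  3.19560e+01  6.81510e+01] [13.88926544 -5.33644072] 7.417769950307845 [ 0.1  0.4  0.2  0.9  0.2  0.4  0.   0.  -0.7  0.  -0.7  0.8 -0.1  1.4
 -0.6  0.2  0.6 -0.8  0.9 -1.   0.2 -2.4  1.1]
 fixed [ 5.08875e+02 -2.59889e+02  2.62000e-01  2.68820e+01  3.26010e+01
  6.95070e+01] 14.990676800463005 11.357946188835525 [[0.3, 0.4], [0.4, 0.5], [0.3, 0.3], [0.2, 0.3], [-0.6, 0.3], [-0.7, 0.8], [-0.3, 1.1], [-0.7, 0.3], [1.1, 0.3], [0.9, -0.4], [-1.0, -3.9]]
[ 5.06448e+02 -2.54767e+02  5.19470e+01  2.42000e-01 -9.30000e-02
  2.64620e+01  3.19560e+01  6.81510e+01] [13.88926244 -5.33642994] 7.417769950137207 [ 0.1  0.4  0.2  0.9  0.2  0.4  0.   0.  -0.7  0.  -0.7  0.8 -0.1  1.4
 -0.6  0.2  0.6 -0.8  0.9 -1.   0.2 -2.4  1.1]
 fixed [ 5.07375e+02 -2.59753e+02  1.71000e-01  2.65700e+01  3.32350e+01
  7.10370e+01] 9.806420349883187 24.84074215505943 [[-0.0, 0.8], [-0.2, 2.7], [-0.0, 1.4], [-0.2, -0.5], [-0.7, -0.5], [-0.4, 1.7], [0.8, 2.7], [-0.4, 0.1], [-0.2, -4.3], [0.2, -2.2], [1.2, -1.7]]
```

```bash
cat >> h.py <<'E'
def down(yaw,n=(0,0,1)):
    "tool z=-n, tool y along heading yaw (deg), projected perpendicular to n"
    n=np.array(n,float);n/=np.linalg.norm(n);y=np.array([np.cos(np.radians(yaw)),np.sin(np.radians(yaw)),0]);y-=n*(y@n);y/=np.linalg.norm(y)
    return np.c_[np.cross(y,-n),y,-n]
def plan(*T,start=None):
    s=sense();p=s["position"];R=Rot.from_rotvec(s["tool_rot"]).as_matrix()
    if start: p,R=start
    for (q,Q) in T:
        Q=R if Q is None else Q
        print(np.round(R.T@(np.array(q)-p),1),np.round(np.degrees(Rot.from_matrix(R.T@Q).as_rotvec()),1));p,R=np.array(q,float),Q
def st():
    s=sense();R=Rot.from_rotvec(s["tool_rot"]).as_matrix()
    print(round(s["t"],2),np.round(s["position"],1),"y-heading",np.round(np.degrees(np.arctan2(R[1,1],R[0,1])),1),"z",np.round(R[:,2],3),"F",np.round(s["contact_force"],1),"M",np.round(s["moment"],2),"op",round(s["opening"],1),"q",np.round(s["joint_positions"],2))
E
python3 - <<'E'
import pickle;from h import *
from scipy.optimize import least_squares
f=pickle.load(open("top.pkl","rb"));s=pickle.load(open("scene.pkl","rb"))
r=least_squares(lambda X:np.r_[(proj(f,[X])-[453.4,225.2]).ravel(),(proj(s,[X])-[391.4,171]).ravel()],[503,-260,60]);print("S",r.x,r.fun)
a,b=np.radians(10),np.radians(16)
n=np.array([-np.sin(a)*np.cos(b),-np.sin(a)*np.sin(b),np.cos(a)]);S=np.array([503.5,-259.5,62]);Q=down(16,n)
A=S+45*n;print(A,S-8*n)
st();plan((A,Q),(S-8*n,Q))
E
```

```text
S [ 504.17383622 -260.16650483   59.83159883] [ 0.09019656  0.15184796 -0.24129274 -0.01714581]
[ 495.98853962 -261.6538766   106.31634889] [ 504.83537073 -259.1170886    54.12153798]
0.1 [ 247.7 -573.3  230. ] y-heading -66.6 z [-0.001  0.001 -1.   ] F [0.5 0.7 0.3] M [-0.01  0.    0.05] op 87.5 q [-1.18  0.42  1.63 -0.    1.09 -0.02]
[ 351.5 -187.5  123.9] [ -8.3   7.2 -82.4]
[ 0.  0. 53.] [0. 0. 0.]
```

Run:
```python
from h import *
a,b=np.radians(10),np.radians(16)
n=np.array([-np.sin(a)*np.cos(b),-np.sin(a)*np.sin(b),np.cos(a)]);S=np.array([503.5,-259.5,60]);Q=down(16,n)
plan(([330,-460,180],down(-36)),([420,-350,160],down(-6)),(S+45*n,Q),(S-9*n,Q))
```

```text
[120.5 -71.3  50.1] [ -0.1  -0.  -30.6]
[141.9   8.2  20. ] [  0.   0. -30.]
[95.8 66.3 55.7] [ -9.9   1.9 -21.9]
[ 0.  0. 54.] [0. 0. 0.]
```

Request:
servo_tool --motion '[120, -71, 50, 0, 0, -30.6, 87, 120, -71, 50, 0, 0, -30.6, 87, 120, -71, 50, 0, 0, -30.6, 87, 120, -71, 50, 0, 0, -30.6, 87, 120, -71, 50, 0, 0, -30.6, 87]'

```text
t: 0.52
position: [330.9, -456.1, 178.3]
tool_rot: [-2.788, -1.436, -0.0]
contact_force: [0.3, -0.0, -0.5]
opening: 87.2
```

Request:
servo_tool --motion '[142, 8, 20, 0, 0, -30, 87, 142, 8, 20, 0, 0, -30, 87, 142, 8, 20, 0, 0, -30, 87, 142, 8, 20, 0, 0, -30, 87, 142, 8, 20, 0, 0, -30, 87]'

```text
t: 0.93
position: [421.3, -347.5, 159.7]
tool_rot: [-2.323, -2.111, -0.001]
contact_force: [0.0, -0.2, -0.3]
opening: 86.8
```

Request:
servo_tool --motion '[96, 66, 46, -9.9, 1.9, -21.9, 87, 96, 66, 56, -9.9, 1.9, -21.9, 87, 96, 66, 56, -9.9, 1.9, -21.9, 87, 96, 66, 56, -9.9, 1.9, -21.9, 87, 96, 66, 56, -9.9, 1.9, -21.9, 87]'

```text
t: 1.35
position: [494.6, -261.0, 103.1]
tool_rot: [1.825, 2.421, 0.212]
contact_force: [-0.8, -0.7, 0.1]
opening: 87.4
```

Run:
```python
from h import *
a,b=np.radians(10),np.radians(16)
n=np.array([-np.sin(a)*np.cos(b),-np.sin(a)*np.sin(b),np.cos(a)]);S=np.array([503.5,-259.5,60]);Q=down(16,n)
st();plan((S-9*n,Q))
f=grab_frame("top");print(proj(f,[S]));save(f,"g1.png",(390,140,520,300),3.7)
```

```text
1.35 [ 494.6 -261.   103.1] y-heading 16.0 z [ 0.165  0.05  -0.985] F [-0.8 -0.7  0.1] M [-0.05 -0.04 -0.01] op 87.4 q [-0.58  0.48  1.94  0.23  0.63 -1.03]
[-1.1  1.4 53. ] [-0.1 -0.1 -0. ]
[[453.26889086 225.59571937]]
```

Request:
servo_tool --motion '[-1, 1, 20, 0, 0, 0, 87, -1, 1, 40, 0, 0, 0, 87, -1, 1, 53, 0, 0, 0, 87, -1, 1, 53, 0, 0, 0, 87, -1, 1, 53, 0, 0, 0, 87]'

```text
t: 1.82
position: [505.3, -261.1, 52.6]
tool_rot: [1.827, 2.417, 0.211]
contact_force: [0.1, 0.5, 0.1]
opening: 87.1
```

Request:
servo_tool --motion '[0, 0, 0, 0, 0, 0, 4, 0, 0, 0, 0, 0, 0, 4, 0, 0, 0, 0, 0, 0, 4, 0, 0, 0, 0, 0, 0, 4, 0, 0, 0, 0, 0, 0, 4]'

```text
t: 2.23
position: [505.9, -260.7, 53.2]
tool_rot: [1.824, 2.417, 0.212]
contact_force: [0.3, -0.1, -0.6]
opening: 57.2
```

Request:
servo_tool --motion '[0, 0, 0, 0, 0, 0, 4, 0, 0, 0, 0, 0, 0, 4, 0, 0, 0, 0, 0, 0, 4, 0, 0, 0, 0, 0, 0, 4, 0, 0, 0, 0, 0, 0, 4]'

```text
t: 2.65
position: [505.7, -260.5, 52.6]
tool_rot: [1.824, 2.418, 0.212]
contact_force: [0.1, 0.2, -0.3]
opening: 23.9
```

Run:
```python
from h import *
st();f=grab_frame("top");save(f,"g2.png",(390,140,520,300),3.7)
```

```text
2.65 [ 505.7 -260.5   52.6] y-heading 15.9 z [ 0.167  0.047 -0.985] F [ 0.1  0.2 -0.3] M [-0.05 -0.06 -0.  ] op 23.9 q [-0.57  0.57  1.93  0.26  0.53 -1.06]
```

View pics/g2.png

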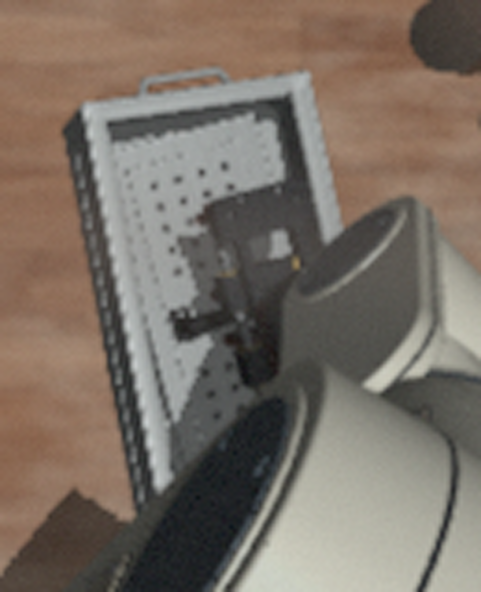

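The fingers straddle the strap at (215,325), still closing.

Request:
servo_tool --motion '[0, 0, 0, 0, 0, 0, 4, 0, 0, 0, 0, 0, 0, 4, 0, 0, 0, 0, 0, 0, 4, 0, 0, 0, 0, 0, 0, 4, 0, 0, 0, 0, 0, 0, 4]'

```text
t: 3.12
position: [505.6, -260.5, 52.6]
tool_rot: [1.825, 2.418, 0.212]
contact_force: [-0.5, 0.4, -0.1]
opening: 11.6
```

Run:
```python
from h import *
st()
a,b=np.radians(10),np.radians(16)
n=np.array([-np.sin(a)*np.cos(b),-np.sin(a)*np.sin(b),np.cos(a)])
s=sense();p=s["position"];up=p+np.array([0,0,4])
print("S est if 9 above:",p+8*n)
d=8
# waypoints: lift 5, then interp to tub centre level at 55 (handle 85)
from scipy.spatial.transform import Slerp
R0=Rot.from_rotvec(s["tool_rot"]).as_matrix();Q=down(8.8)
C=np.array([512.3,-260.7,0])
S0=p+d*n+np.array([0,0,4]);S1=C+[0,0,85]
for k in (.33,.67,1.):
    pass
P=[(p+[0,0,4],R0)]
sl=Slerp([0,1],Rot.from_matrix([R0,Q]))
for k in (.34,.67,1.):
    R=sl(k).as_matrix();P.append(((1-k)*S0+k*S1+d*R[:,2],R))
plan(*P)
```

```text
3.12 [ 505.6 -260.5   52.6] y-heading 15.9 z [ 0.167  0.047 -0.985] F [-0.5  0.4 -0.1] M [-0.05 -0.12  0.04] op 11.6 q [-0.57  0.57  1.93  0.26  0.53 -1.06]
S est if 9 above: [ 504.30445016 -260.84477531   60.49945955]
[-0.   0.7 -3.9] [0. 0. 0.]
[-0.7  3.3 -6.4] [ 3.4 -0.2  2.4]
[-0.6  2.9 -6.4] [ 3.3 -0.2  2.3]
[-0.5  2.5 -6.6] [ 3.3 -0.2  2.3]
```

Request:
servo_tool --motion '[0, 0.2, -1, 0, 0, 0, 4, 0, 0.4, -2, 0, 0, 0, 4, 0, 0.6, -3, 0, 0, 0, 4, 0, 0.7, -4, 0, 0, 0, 4, 0, 0.7, -4, 0, 0, 0, 4]'

```text
t: 3.53
position: [505.7, -260.5, 56.9]
tool_rot: [1.824, 2.417, 0.212]
contact_force: [1.0, -0.2, -2.0]
opening: 11.6
```

Request:
servo_tool --motion '[-0.2, 0.8, -1.6, 0.85, 0, 0.6, 4, -0.35, 1.6, -3.2, 1.7, -0.1, 1.2, 4, -0.5, 2.4, -4.8, 2.5, -0.1, 1.8, 4, -0.7, 3.3, -6.4, 3.4, -0.2, 2.4, 4, -0.7, 3.3, -6.4, 3.4, -0.2, 2.4, 4]'

```text
t: 3.95
position: [508.7, -260.7, 64.0]
tool_rot: [1.899, 2.409, 0.141]
contact_force: [0.2, 0.6, -2.1]
opening: 11.9
```

Run:
```python
from h import *
st()
plan((np.array([512.3,-260.7,77]),down(8.8)))
```

```text
3.95 [ 508.7 -260.7   64. ] y-heading 13.5 z [ 0.112  0.028 -0.993] F [ 0.2  0.6 -2.1] M [-0.07 -0.02  0.02] op 11.9 q [-0.54  0.56  1.9   0.14  0.61 -0.89]
[ -0.8   5.  -12.5] [ 6.6 -0.4  4.7]
```

Request:
servo_tool --motion '[-0.2, 1, -2.5, 1.3, -0.1, 0.9, 4, -0.3, 2, -5, 2.6, -0.1, 1.8, 4, -0.5, 3, -7.5, 4, -0.2, 2.8, 4, -0.6, 4, -10, 5.3, -0.3, 3.8, 4, -0.8, 5, -12.5, 6.6, -0.4, 4.7, 4]'

```text
t: 4.37
position: [511.4, -260.4, 76.5]
tool_rot: [-2.045, -2.384, 0.0]
contact_force: [-0.3, -0.2, -2.5]
opening: 11.6
```

Run:
```python
from h import *
import pickle
st()
plan((np.array([512.3,-260.7,77]),down(8.8)))
f=grab_frame("scene");f2=grab_frame("top");pickle.dump((f,f2),open("lv.pkl","wb"))
a=f["color"][130:220,325:455,::-1];b=f2["color"][140:300,390:520,::-1]
a=cv2.resize(a,None,fx=4,fy=4,interpolation=2);b=cv2.resize(b,(int(130*360/160),360),interpolation=2)
cv2.imwrite("pics/lv.png",np.hstack([a[:360],b[:, :270]]))
```

```text
4.37 [ 511.4 -260.4   76.5] y-heading 8.8 z [-0.001  0.    -1.   ] F [-0.3 -0.2 -2.5] M [-0.03 -0.05  0.02] op 11.6 q [-0.49  0.57  1.83 -0.    0.75 -0.64]
[-0.4  0.8 -0.5] [-0. -0. -0.]
```

View pics/lv.png

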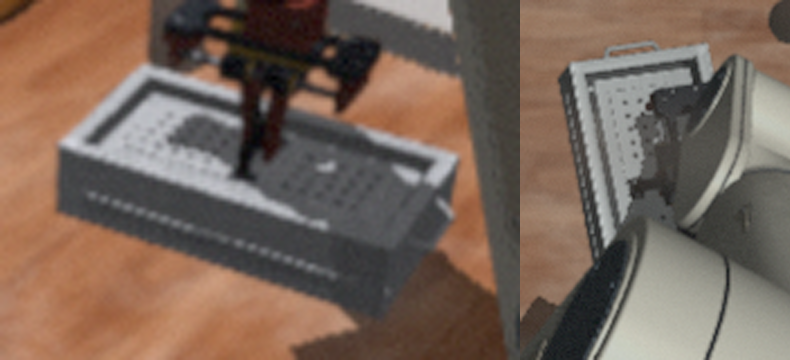

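Level, square and centred in the opening. Lifting gently.

Request:
servo_tool --motion '[-0.4, 0.8, -3, 0, 0, 0, 4, -0.4, 0.8, -7, 0, 0, 0, 4, -0.4, 0.8, -11, 0, 0, 0, 4, -0.4, 0.8, -15, 0, 0, 0, 4, -0.4, 0.8, -18, 0, 0, 0, 4]'

```text
t: 4.88
position: [512.4, -261.0, 95.2]
tool_rot: [2.044, 2.385, 0.001]
contact_force: [-1.3, 0.1, -2.2]
opening: 11.9
```

Request:
servo_tool --motion '[0, 0, -5, 0, 0, 0, 4, 0, 0, -12, 0, 0, 0, 4, 0, 0, -20, 0, 0, 0, 4, 0, 0, -35, 0, 0, 0, 4, 0, 0, -50, 0, 0, 0, 4]'

```text
t: 5.3
position: [512.1, -260.7, 145.4]
tool_rot: [-2.044, -2.385, 0.0]
contact_force: [-0.5, -0.4, -2.8]
opening: 11.9
```

Run:
```python
from h import *
st()
s=sense();p=s["position"]
# cover underside = tcp z -22 ; place centre (505,-30)
plan(([508,-140,150],down(6)),([505,-25,140],down(4)),([505,-25,60],down(4)),([505,-25,26],down(4)))
```

```text
5.3 [ 512.1 -260.7  145.4] y-heading 8.8 z [-0.001  0.    -1.   ] F [-0.5 -0.4 -2.8] M [-0.04 -0.15  0.01] op 11.9 q [-0.49  0.46  1.8   0.    0.88 -0.65]
[119.9  14.4  -4.6] [-0.  -0.   2.8]
[114.7   9.   10. ] [0. 0. 2.]
[ 0.  0. 80.] [0. 0. 0.]
[ 0.  0. 34.] [0. 0. 0.]
```

Request:
servo_tool --motion '[20, 2, -5, 0, 0, 0.5, 4, 45, 5, -5, 0, 0, 1, 4, 70, 8, -5, 0, 0, 1.6, 4, 95, 11, -5, 0, 0, 2.2, 4, 120, 14, -5, 0, 0, 2.8, 4]'

```text
t: 5.72
position: [507.9, -139.1, 150.4]
tool_rot: [2.103, 2.333, 0.001]
contact_force: [0.5, -0.6, -2.2]
opening: 11.7
```

Request:
servo_tool --motion '[30, 2, 2, 0, 0, 0.5, 4, 60, 4, 4, 0, 0, 1, 4, 90, 6, 6, 0, 0, 1.5, 4, 110, 8, 8, 0, 0, 2, 4, 115, 9, 10, 0, 0, 2, 4]'

```text
t: 6.13
position: [504.6, -22.2, 140.2]
tool_rot: [2.14, 2.3, 0.001]
contact_force: [-0.1, -0.2, -2.6]
opening: 11.7
```

Request:
servo_tool --motion '[0, 0, 20, 0, 0, 0, 4, 0, 0, 45, 0, 0, 0, 4, 0, 0, 70, 0, 0, 0, 4, 0, 0, 90, 0, 0, 0, 4, 0, 0, 105, 0, 0, 0, 4]'

```text
t: 6.55
position: [504.6, -25.3, 33.5]
tool_rot: [-2.142, -2.298, 0.001]
contact_force: [-1.2, 0.1, -2.4]
opening: 12.0
```

Run:
```python
from h import *
st()
```

```text
6.55 [504.6 -25.3  33.5] y-heading 4.0 z [-0.001 -0.    -1.   ] F [-1.2  0.1 -2.4] M [-0.06 -0.06  0.05] op 12.0 q [-0.07  0.58  1.99 -0.    0.57 -0.14]
```

Request:
servo_tool --motion '[0, 0, 2, 0, 0, 0, 4, 0, 0, 4, 0, 0, 0, 4, 0, 0, 6, 0, 0, 0, 4, 0, 0, 8, 0, 0, 0, 4, 0, 0, 9, 0, 0, 0, 4]'

```text
t: 6.97
position: [505.6, -25.0, 26.4]
tool_rot: [2.142, 2.297, 0.002]
contact_force: [0.1, 1.2, -2.3]
opening: 11.5
```

Request:
servo_tool --motion '[0, 0, 0.5, 0, 0, 0, 4, 0, 0, 1, 0, 0, 0, 4, 0, 0, 1.5, 0, 0, 0, 4, 0, 0, 2, 0, 0, 0, 4, 0, 0, 2.5, 0, 0, 0, 4]'

```text
t: 7.38
position: [504.9, -24.8, 23.2]
tool_rot: [2.142, 2.298, 0.0]
contact_force: [-0.1, -0.1, -2.7]
opening: 11.5
```

Request:
servo_tool --motion '[0, 0, 0.5, 0, 0, 0, 4, 0, 0, 1, 0, 0, 0, 4, 0, 0, 1.5, 0, 0, 0, 4, 0, 0, 2, 0, 0, 0, 4, 0, 0, 2.5, 0, 0, 0, 4]'

```text
t: 7.8
position: [504.8, -24.7, 20.6]
tool_rot: [-2.143, -2.298, -0.0]
contact_force: [-1.1, 3.0, 4.7]
opening: 11.7
```

Request:
servo_tool --motion '[0, 0, 0.5, 0, 0, 0, 4, 0, 0, 1, 0, 0, 0, 4, 0, 0, 1, 0, 0, 0, 4, 0, 0, 1, 0, 0, 0, 4, 0, 0, 1, 0, 0, 0, 4]'

```text
t: 8.22
position: [504.9, -24.5, 19.9]
tool_rot: [2.142, 2.298, 0.001]
contact_force: [-1.4, 3.9, 4.9]
opening: 11.7
```

Request:
servo_tool --motion '[0, 0, 0, 0, 0, 0, 60, 0, 0, 0, 0, 0, 0, 60, 0, 0, 0, 0, 0, 0, 60, 0, 0, 0, 0, 0, 0, 60, 0, 0, 0, 0, 0, 0, 60]'

```text
t: 8.63
position: [504.9, -24.9, 19.5]
tool_rot: [2.143, 2.297, 0.0]
contact_force: [-0.4, -0.1, 0.1]
opening: 41.6
```

Request:
servo_tool --motion '[0, 0, -15, 0, 0, 0, 60, 0, 0, -50, 0, 0, 0, 60, 0, 0, -90, 0, 0, 0, 60, 0, 0, -130, 0, 0, 0, 60, 0, 0, -160, 0, 0, 0, 60]'

```text
t: 9.05
position: [505.3, -24.9, 182.4]
tool_rot: [2.141, 2.296, 0.002]
contact_force: [0.3, 0.5, 0.2]
opening: 59.6
```

Run:
```python
from h import *
import pickle
st()
f2=grab_frame("top");pickle.dump(f2,open("t2.pkl","wb"))
a=cv2.resize(f2["color"][150:300,400:510,::-1],None,fx=4,fy=4,interpolation=2)
b=cv2.resize(f2["color"][:,:,::-1][140:340,240:420],(360,400),interpolation=2)
c=np.zeros((600,360,3),np.uint8);c[:400]=b
cv2.imwrite("pics/t2.png",np.hstack([a,c]))
```

```text
9.05 [505.3 -24.9 182.4] y-heading 4.0 z [ 0.002 -0.    -1.   ] F [0.3 0.5 0.2] M [-0.07 -0.12 -0.  ] op 59.6 q [-0.07  0.32  1.93 -0.    0.89 -0.14]
```

View pics/t2.png

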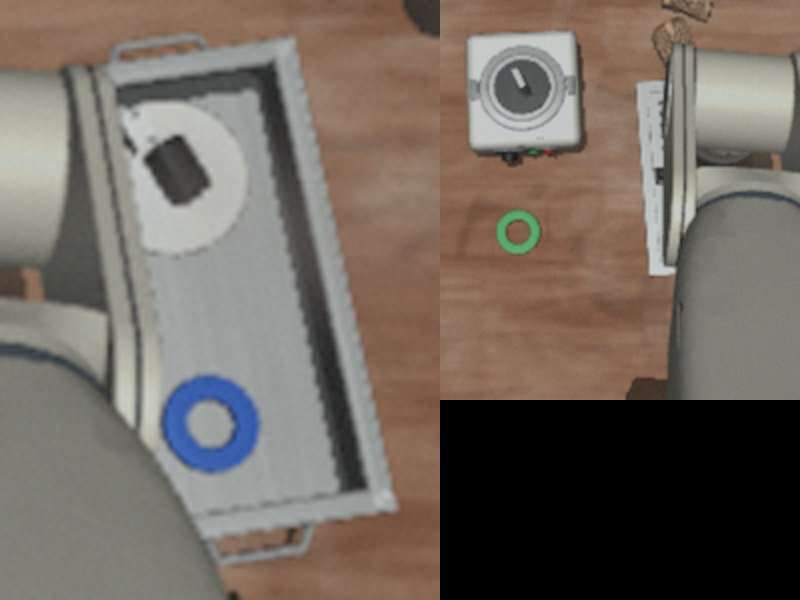

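Run:
```python
from h import *
import pickle
f=pickle.load(open("t2.pkl","rb"))
T=lambda u,v:(u/4+400,v/4+150)
def loc(p):
    c,s=np.cos(.1533),np.sin(.1533);d=p[:2]-np.array([512.3,-260.7]);return np.round([c*d[0]+s*d[1],-s*d[0]+c*d[1]],1)
r=ray(f,T(211,424),12);print("ring_a",r,loc(r))
for e in[(162,424),(260,424),(211,376),(211,472)]:print(ray(f,T(*e),12))
d=ray(f,T(170,178),10);print("disc",d,loc(d))
g=[ray(f,T(*e),46) for e in[(145,150),(182,135),(210,188),(177,206)]];print("grip",np.round(g,1),np.mean(g,0),loc(np.mean(g,0)))
g=f["color"].astype(int)
b=(g[:,:,2]>g[:,:,0]+60);b[:,:430]=0;b[:240]=0;b[290:]=0;b[:,470:]=0;v,u=np.nonzero(b);print("blob",u.min(),u.max(),v.min(),v.max(),u.mean(),v.mean(),ray(f,(u.mean(),v.mean()),11))
b=(g[:,:,1]>g[:,:,0]+40)&(g[:,:,1]>g[:,:,2]+30);b[:235]=0;b[:,:240]=0;b[:,330:]=0;v,u=np.nonzero(b);print("green",len(u),u.min(),u.max(),v.min(),v.max(),ray(f,(u.mean(),v.mean()),7))
```

```text
ring_a [ 427.28731917 -268.21576274   12.        ] [-85.2   5.6]
[ 427.09120631 -235.00709463   12.        ]
[ 427.48301025 -301.44732908   12.        ]
[ 459.71066847 -269.81418879   12.        ]
[ 395.19040628 -266.63461885   12.        ]
disc [ 597.22423756 -248.6149688    10.        ] [85.8 -1. ]
grip [[ 609.  -222.6   46. ]
 [ 619.6 -248.2   46. ]
 [ 583.1 -265.4   46. ]
 [ 570.6 -242.5   46. ]] [ 595.54149421 -244.6925858    46.        ] [84.7  3.1]
blob 441 464 244 267 452.2177914110429 255.5 [ 428.69462056 -267.12925502   11.        ]
green 244 268 289 245 266 [425.93325967 202.41179171   7.        ]
```

Run:
```python
from h import *
plan(([470,-150,175],down(-16)),([428,-267.3,110],down(-36)),([428,-267.3,13],down(-36)))
```

```text
[-121.9  -47.1   11.9] [ 0.6 -0.  20. ]
[-124.3   -8.    65. ] [ 0.  0. 20.]
[ 0.  0. 97.] [0. 0. 0.]
```

Request:
servo_tool --motion '[-122, -47, 12, 0, 0, 20, 87, -122, -47, 12, 0, 0, 20, 87, -122, -47, 12, 0, 0, 20, 87, -122, -47, 12, 0, 0, 20, 87, -122, -47, 12, 0, 0, 20, 87]'

```text
t: 9.52
position: [465.4, -151.7, 167.1]
tool_rot: [-2.512, -1.886, 0.001]
contact_force: [0.6, -0.4, -0.3]
opening: 86.3
```

Request:
servo_tool --motion '[-124, -8, 35, 0, 0, 20, 87, -124, -8, 50, 0, 0, 20, 87, -124, -8, 65, 0, 0, 20, 87, -124, -8, 65, 0, 0, 20, 87, -124, -8, 65, 0, 0, 20, 87]'

```text
t: 9.93
position: [423.2, -267.2, 100.2]
tool_rot: [-2.797, -1.423, 0.003]
contact_force: [1.1, -0.4, 0.3]
opening: 86.9
```

Run:
```python
from h import *
st();plan(([428,-267.3,13],down(-36)))
f=grab_frame("scene");print(proj(f,[[428,-267,12]]))
```

```text
9.93 [ 423.2 -267.2  100.2] y-heading -36.1 z [-0.003  0.002 -1.   ] F [ 1.1 -0.4  0.3] M [ 0.    0.02 -0.03] op 86.9 q [-0.59  0.45  1.98  0.    0.71  0.04]
[ 2.8  4.3 87.2] [-0.2  0.  -0.1]
[[409.11020721 188.91419288]]
```

Request:
servo_tool --motion '[3, 4, 25, 0, 0, 0, 87, 3, 4, 50, 0, 0, 0, 87, 3, 4, 75, 0, 0, 0, 87, 3, 4, 84, 0, 0, 0, 87, 3, 4, 86, 0, 0, 0, 87]'

```text
t: 10.4
position: [429.6, -264.9, 15.6]
tool_rot: [-2.795, -1.429, 0.002]
contact_force: [1.1, 0.4, -0.1]
opening: 87.3
```

Request:
servo_tool --motion '[0, 0, 0, 0, 0, 0, 55, 0, 0, 0, 0, 0, 0, 55, 0, 0, 0, 0, 0, 0, 55, 0, 0, 0, 0, 0, 0, 55, 0, 0, 0, 0, 0, 0, 55]'

```text
t: 10.82
position: [430.5, -267.1, 17.8]
tool_rot: [2.798, 1.425, 0.002]
contact_force: [0.6, 2.4, 6.6]
opening: 64.1
```

Run:
```python
from h import *
st()
f=grab_frame("scene");save(f,"r1.png",(350,140,470,230),6)
```

```text
10.82 [ 430.5 -267.1   17.8] y-heading -36.0 z [ 0.002 -0.001 -1.   ] F [0.6 2.4 6.6] M [ 0.39 -0.13  0.01] op 64.1 q [-0.58  0.61  1.99  0.    0.54  0.05]
```

View pics/r1.png

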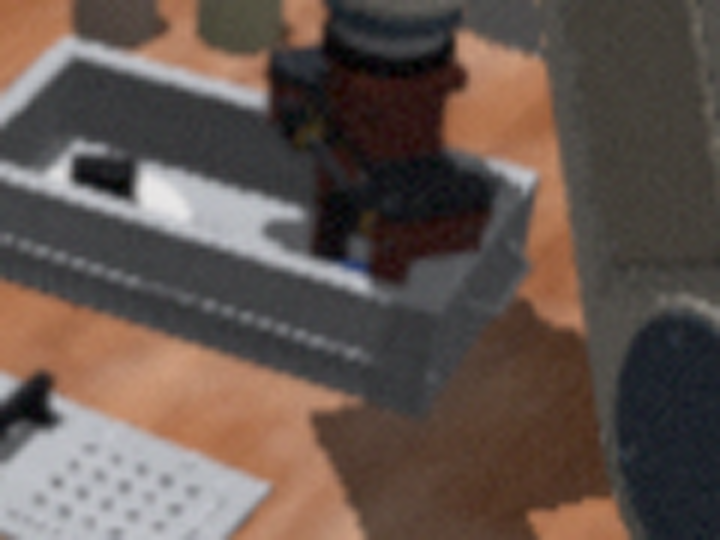

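Request:
servo_tool --motion '[0, 0, -1, 0, 0, 0, 55, 0, 0, -3, 0, 0, 0, 55, 0, 0, -6, 0, 0, 0, 55, 0, 0, -6, 0, 0, 0, 55, 0, 0, -6, 0, 0, 0, 55]'

```text
t: 11.28
position: [429.7, -266.8, 22.8]
tool_rot: [2.799, 1.426, 0.001]
contact_force: [-0.4, -0.2, -0.7]
opening: 64.5
```

Run:
```python
from h import *
st()
```

```text
11.28 [ 429.7 -266.8   22.8] y-heading -36.0 z [ 0. -0. -1.] F [-0.4 -0.2 -0.7] M [-0.02 -0.05  0.  ] op 64.5 q [-0.58  0.6   1.99  0.    0.55  0.05]
```

Request:
servo_tool --motion '[0, 0, 3, 0, 0, 0, 55, 0, 0, 6, 0, 0, 0, 55, 0, 0, 6, 0, 0, 0, 76, 0, 0, 6, 0, 0, 0, 76, 0, 0, 9, 0, 0, 0, 76]'

```text
t: 11.7
position: [429.7, -266.8, 13.5]
tool_rot: [2.799, 1.426, 0.0]
contact_force: [0.6, -0.2, -1.3]
opening: 75.4
```

Request:
servo_tool --motion '[0, 0, 0, 0, 0, -6, 76, 0, 0, 0, 0, 0, -13, 76, 0, 0, 0, 0, 0, -20, 76, 0, 0, 0, 0, 0, -26, 76, 0, 0, 0, 0, 0, -32, 76]'

```text
t: 12.12
position: [429.4, -266.6, 13.2]
tool_rot: [-2.292, -2.148, -0.0]
contact_force: [0.5, -0.1, 0.8]
opening: 76.2
```

Request:
servo_tool --motion '[0, 0, 0, 0, 0, -7, 76, 0, 0, 0, 0, 0, -14, 76, 0, 0, 0, 0, 0, -21, 76, 0, 0, 0, 0, 0, -28, 76, 0, 0, 0, 0, 0, -32, 76]'

```text
t: 12.53
position: [429.5, -266.6, 13.2]
tool_rot: [-1.609, -2.698, -0.0]
contact_force: [-0.6, -0.5, -0.4]
opening: 75.7
```

Request:
servo_tool --motion '[0, 0, 0, 0, 0, -7, 76, 0, 0, 0, 0, 0, -14, 76, 0, 0, 0, 0, 0, -21, 76, 0, 0, 0, 0, 0, -26, 76, 0, 0, 0, 0, 0, -26, 76]'

```text
t: 12.95
position: [429.5, -266.6, 13.2]
tool_rot: [-0.966, -2.989, -0.0]
contact_force: [0.4, -0.5, -0.5]
opening: 75.7
```

Request:
servo_tool --motion '[0, 0, 0, 0, 0, 0, 55, 0, 0, 0, 0, 0, 0, 55, 0, 0, 0, 0, 0, 0, 55, 0, 0, 0, 0, 0, 0, 55, 0, 0, 0, 0, 0, 0, 55]'

```text
t: 13.37
position: [429.6, -266.7, 13.5]
tool_rot: [0.972, 2.987, 0.0]
contact_force: [0.1, 0.2, -1.8]
opening: 64.8
```

Run:
```python
from h import *
st()
```

```text
13.37 [ 429.6 -266.7   13.5] y-heading 54.0 z [ 0.  0. -1.] F [ 0.1  0.2 -1.8] M [ 0.02 -0.2   0.  ] op 64.8 q [-0.58  0.62  1.99  0.    0.53 -1.52]
```

Run:
```python
from h import *
import pickle
f=pickle.load(open("top.pkl","rb"));s=pickle.load(open("scene.pkl","rb"))
print(proj(f,[[610,195,124],[610,195,76]]),proj(s,[[610,195,124],[610,195,76]]))
a=cv2.resize(f["color"][160:205,255:305,::-1],None,fx=8,fy=8,interpolation=cv2.INTER_LANCZOS4)
b=cv2.resize(s["color"][195:240,253:303,::-1],None,fx=8,fy=8,interpolation=cv2.INTER_LANCZOS4)
cv2.imwrite("pics/sp.png",np.hstack([a,b]))
plan(([429.6,-266.7,180],None),([490,-110,180],None),([550,50,180],None),([610,195,170],None))
```

```text
[[279.28543894 179.17850655]
 [280.84737206 183.45056561]] [[279.5954057  205.22398207]
 [280.58842689 217.75267728]]
[  -0.     0.  -166.5] [0. 0. 0.]
[ 43.4 162.2   0. ] [0. 0. 0.]
[ 45.6 164.7   0. ] [0. 0. 0.]
[ 36.8 152.5  10. ] [0. 0. 0.]
```

View pics/sp.png

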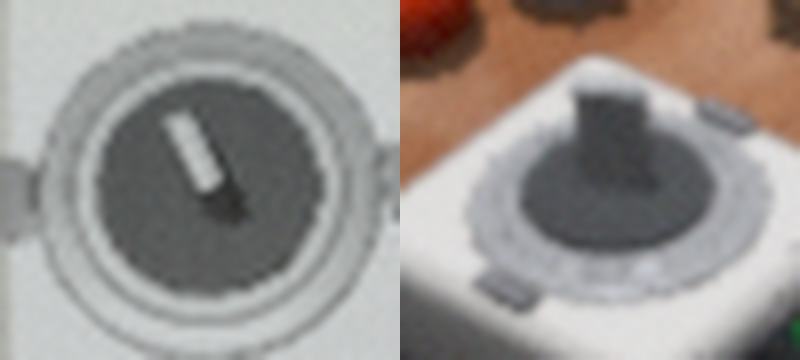

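Request:
servo_tool --motion '[0, 0, -10, 0, 0, 0, 55, 0, 0, -50, 0, 0, 0, 55, 0, 0, -90, 0, 0, 0, 55, 0, 0, -130, 0, 0, 0, 55, 0, 0, -167, 0, 0, 0, 55]'

```text
t: 13.78
position: [429.3, -266.5, 183.3]
tool_rot: [0.971, 2.987, -0.0]
contact_force: [0.5, 0.3, -0.4]
opening: 64.8
```

Request:
servo_tool --motion '[9, 32, 0, 0, 0, 0, 55, 18, 65, 0, 0, 0, 0, 55, 27, 97, 0, 0, 0, 0, 55, 36, 130, 0, 0, 0, 0, 55, 43, 162, 0, 0, 0, 0, 55]'

```text
t: 14.2
position: [490.0, -108.7, 181.6]
tool_rot: [0.972, 2.987, 0.0]
contact_force: [1.2, -0.3, 0.3]
opening: 65.0
```

Request:
servo_tool --motion '[9, 33, 0, 0, 0, 0, 55, 18, 66, 0, 0, 0, 0, 55, 27, 99, 0, 0, 0, 0, 55, 36, 132, 0, 0, 0, 0, 55, 46, 165, 0, 0, 0, 0, 55]'

```text
t: 14.62
position: [550.0, 51.9, 181.5]
tool_rot: [0.971, 2.987, 0.0]
contact_force: [0.6, -0.3, -0.3]
opening: 65.3
```

Request:
servo_tool --motion '[9, 31, 0, 0, 0, 0, 55, 18, 62, 0, 0, 0, 0, 55, 27, 93, 0, 0, 0, 0, 55, 37, 145, 0, 0, 0, 0, 55, 37, 145, 0, 0, 0, 0, 55]'

```text
t: 15.03
position: [606.9, 193.9, 181.8]
tool_rot: [0.967, 2.987, 0.004]
contact_force: [0.7, -0.1, 0.5]
opening: 64.9
```

Run:
```python
from h import *
st();plan(([611.7,196,140],down(54)))
```

```text
15.03 [606.9 193.9 181.8] y-heading 54.1 z [ 0.003  0.002 -1.   ] F [ 0.7 -0.1  0.5] M [ 0.02 -0.15  0.  ] op 64.9 q [ 0.29  0.49  1.64  0.    1.   -0.66]
[-2.6  4.4 41.8] [0.2 0.1 0.1]
```

Request:
servo_tool --motion '[-2.6, 4.4, 12, 0, 0, 0, 55, -2.6, 4.4, 24, 0, 0, 0, 55, -2.6, 4.4, 36, 0, 0, 0, 55, -2.6, 4.4, 42, 0, 0, 0, 55, -2.6, 4.4, 42, 0, 0, 0, 55]'

```text
t: 15.45
position: [607.7, 189.3, 136.0]
tool_rot: [-0.972, -2.983, 0.004]
contact_force: [-0.3, -0.3, 0.4]
opening: 64.8
```

Run:
```python
from h import *
st();plan(([611.7,196,140],down(54)))
s=grab_frame("scene");f=grab_frame("top")
b=cv2.resize(s["color"][190:235,253:303,::-1],None,fx=8,fy=8,interpolation=cv2.INTER_LANCZOS4)
a=cv2.resize(f["color"][160:205,255:305,::-1],None,fx=8,fy=8,interpolation=cv2.INTER_LANCZOS4)
cv2.imwrite("pics/sp2.png",np.hstack([a,b]))
```

```text
15.45 [607.7 189.3 136. ] y-heading 53.9 z [-0.005 -0.001 -1.   ] F [-0.3 -0.3  0.4] M [-0.02 -0.13 -0.01] op 64.8 q [ 0.28  0.56  1.66 -0.    0.93 -0.66]
[ 0.7  7.7 -4. ] [-0.2 -0.2 -0.1]
```

View pics/sp2.png

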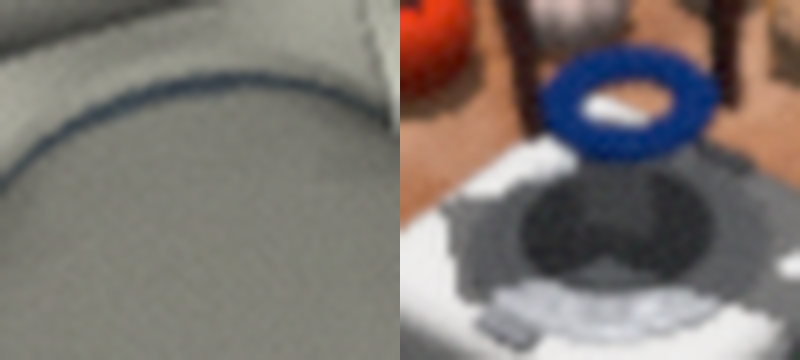

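Request:
servo_tool --motion '[0.3, 3, -4, 0, 0, 0, 55, 0.7, 7.7, -4, 0, 0, 0, 55, 0.7, 7.7, -4, 0, 0, 0, 55, 0.7, 7.7, -4, 0, 0, 0, 55, 0.7, 7.7, -4, 0, 0, 0, 55]'

```text
t: 15.97
position: [613.8, 198.1, 142.9]
tool_rot: [0.97, 2.988, 0.001]
contact_force: [0.5, 0.1, -0.8]
opening: 65.2
```

Run:
```python
from h import *
st();plan(([611.7,196,140],down(54)))
s=grab_frame("scene");g=s["color"].astype(int)
X=sense()["position"]
B=np.array([[X[0]+r*np.cos(t),X[1]+r*np.sin(t),X[2]-9.5+h] for r,h in((33,8),(33,0),(16.5,8)) for t in np.linspace(0,6.28,60)])
m=(g[:,:,2]>g[:,:,0]+40)&(g[:,:,2]>g[:,:,1]+25);v,u=np.nonzero(m);k=(abs(u-280)<30)&(abs(v-203)<20);u,v=u[k],v[k]
print("seen",u.min(),u.max(),v.min(),v.max());p=proj(s,B);print("pred",p[:120].min(0),p[:120].max(0))
w=(g.min(2)>140)&(~m); hole=np.zeros_like(w);  
c=p[120:].mean(0);print("bore c",c)
save(s,"sp3.png",(258,185,303,225),12)
```

```text
15.97 [613.8 198.1 142.9] y-heading 54.0 z [ 0.001  0.    -1.   ] F [ 0.5  0.1 -0.8] M [ 0.05 -0.13 -0.01] op 65.2 q [ 0.29  0.55  1.64 -0.    0.95 -0.65]
[ 0.5 -2.9  2.9] [0. 0. 0.]
seen 267 288 194 208
pred [266.38653137 193.95662509] [288.95106911 209.62492507]
bore c [277.54550265 200.54473748]
```

View pics/sp3.png

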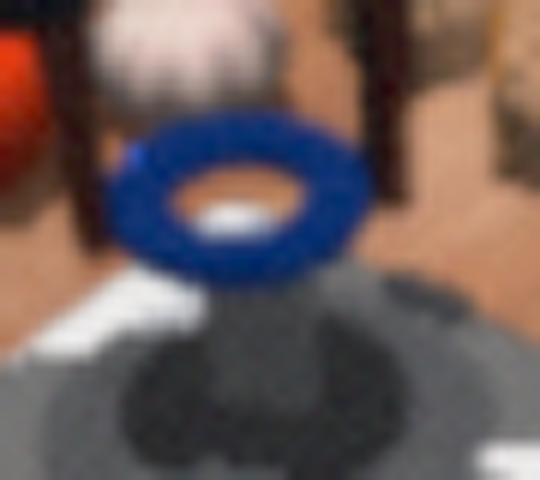

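Request:
servo_tool --motion '[0.5, -2.9, 2, 0, 0, 0, 55, 0.5, -2.9, 2, 0, 0, 0, 55, 0.5, -2.9, 2, 0, 0, 0, 55, 0.5, -2.9, 2, 0, 0, 0, 55, 0.5, -2.9, 2, 0, 0, 0, 55]'

```text
t: 16.43
position: [611.6, 195.8, 140.6]
tool_rot: [0.971, 2.988, 0.0]
contact_force: [-0.1, 1.3, -1.4]
opening: 65.0
```

Request:
servo_tool --motion '[0, 0, 1, 0, 0, 0, 55, 0, 0, 3, 0, 0, 0, 55, 0, 0, 5, 0, 0, 0, 55, 0, 0, 7, 0, 0, 0, 55, 0, 0, 9, 0, 0, 0, 55]'

```text
t: 16.85
position: [611.5, 195.8, 131.3]
tool_rot: [-0.971, -2.988, 0.0]
contact_force: [-0.8, 0.2, -1.1]
opening: 64.6
```

Run:
```python
from h import *
st()
```

```text
16.85 [611.5 195.8 131.3] y-heading 54.0 z [-0. -0. -1.] F [-0.8  0.2 -1.1] M [ 0.04 -0.08 -0.01] op 64.6 q [ 0.29  0.57  1.65  0.    0.92 -0.65]
```

Request:
servo_tool --motion '[0, 0, 3, 0, 0, 0, 55, 0, 0, 6, 0, 0, 0, 55, 0, 0, 9, 0, 0, 0, 55, 0, 0, 12, 0, 0, 0, 55, 0, 0, 15, 0, 0, 0, 55]'

```text
t: 17.27
position: [611.5, 195.8, 116.2]
tool_rot: [-0.971, -2.988, 0.0]
contact_force: [0.6, -0.5, 0.1]
opening: 65.0
```

Request:
servo_tool --motion '[0, 0, 4, 0, 0, 0, 55, 0, 0, 8, 0, 0, 0, 55, 0, 0, 12, 0, 0, 0, 55, 0, 0, 16, 0, 0, 0, 55, 0, 0, 20, 0, 0, 0, 55]'

```text
t: 17.68
position: [611.6, 195.9, 96.2]
tool_rot: [0.971, 2.988, 0.0]
contact_force: [-0.1, -0.7, -0.5]
opening: 65.4
```

Request:
servo_tool --motion '[0, 0, 2, 0, 0, 0, 55, 0, 0, 4, 0, 0, 0, 55, 0, 0, 6, 0, 0, 0, 55, 0, 0, 8, 0, 0, 0, 55, 0, 0, 9, 0, 0, 0, 55]'

```text
t: 18.1
position: [611.6, 195.9, 87.4]
tool_rot: [0.971, 2.988, 0.0]
contact_force: [-0.4, -0.4, -0.6]
opening: 65.1
```

Threaded cleanly. Release 1–2 mm above the seat, raise, and go to the green ring.

Request:
servo_tool --motion '[0, 0, 1, 0, 0, 0, 55, 0, 0, 1.2, 0, 0, 0, 55, 0, 0, 1.2, 0, 0, 0, 80, 0, 0, 1.2, 0, 0, 0, 80, 0, 0, 1.2, 0, 0, 0, 80]'

```text
t: 18.52
position: [611.7, 195.9, 86.6]
tool_rot: [0.971, 2.988, 0.0]
contact_force: [-1.0, -0.3, -0.1]
opening: 79.1
```

Request:
servo_tool --motion '[0, 0, -10, 0, 0, 0, 80, 0, 0, -40, 0, 0, 0, 80, 0, 0, -75, 0, 0, 0, 80, 0, 0, -90, 0, 0, 0, 80, 0, 0, -90, 0, 0, 0, 80]'

```text
t: 18.93
position: [614.3, 196.7, 181.7]
tool_rot: [0.969, 2.981, 0.007]
contact_force: [1.0, 0.2, -0.6]
opening: 79.9
```

Run:
```python
from h import *
import pickle
st()
f=grab_frame("top");pickle.dump(f,open("t3.pkl","wb"))
s=grab_frame("scene");pickle.dump(s,open("s3.pkl","wb"))
for n,F in(("top",f),("scene",s)):
    g=F["color"].astype(int);b=((g[:,:,1]>g[:,:,0]+40)&(g[:,:,1]>g[:,:,2]+30)).astype(np.uint8)
    k,_,S,c=cv2.connectedComponentsWithStats(b)
    for i in range(1,k):
        if S[i,4]>60: print(n,S[i],np.round(c[i],1),np.round(ray(F,c[i],7),1))
s_=s["color"][:,:,::-1];cv2.imwrite("pics/s3.png",cv2.resize(s_[120:330,200:460],None,fx=3,fy=2.85,interpolation=2)[:600,:800])
```

```text
18.93 [614.3 196.7 181.7] y-heading 54.0 z [ 0.008  0.002 -1.   ] F [ 1.   0.2 -0.6] M [ 0.05 -0.1   0.02] op 79.9 q [ 0.29  0.5   1.62  0.    1.01 -0.65]
scene [316 256  20  16 175] [325.6 263.4] [425.4 204.4   7. ]
```

View pics/s3.png

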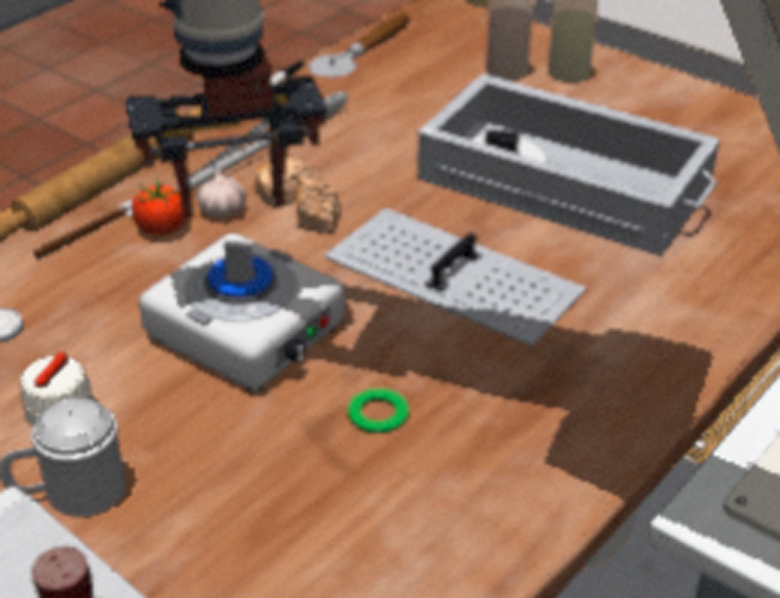

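Request:
servo_tool --motion '[31, -21, 0, 0, 0, 0, 80, 62, -41, 0, 0, 0, 0, 80, 93, -62, 5, 0, 0, 0, 80, 124, -83, 10, 0, 0, 0, 80, 155, -103, 20, 0, 0, 0, 80]'

```text
t: 19.45
position: [423.1, 203.0, 155.3]
tool_rot: [-0.971, -2.987, 0.002]
contact_force: [0.7, 0.5, 0.1]
opening: 80.0
```

Request:
servo_tool --motion '[0, 0, 40, 0, 0, 0, 80, 0, 0, 80, 0, 0, 0, 80, 0, 0, 110, 0, 0, 0, 80, 0, 0, 110, 0, 0, 0, 80, 0, 0, 110, 0, 0, 0, 80]'

```text
t: 19.87
position: [423.5, 202.7, 44.6]
tool_rot: [-0.969, -2.984, 0.006]
contact_force: [-0.3, 0.8, 1.0]
opening: 79.6
```

Run:
```python
from h import *
st();plan(([425.6,203.4,9.7],down(54)))
f=grab_frame("top")
for n,F in(("top",f),("scene",grab_frame("scene"))):
    g=F["color"].astype(int);b=((g[:,:,1]>g[:,:,0]+40)&(g[:,:,1]>g[:,:,2]+30)).astype(np.uint8)
    k,_,S,c=cv2.connectedComponentsWithStats(b)
    for i in range(1,k):
        if S[i,4]>60: print(n,S[i],np.round(c[i],1),np.round(ray(F,c[i],7),1))
```

```text
19.87 [423.5 202.7  44.6] y-heading 54.0 z [-0.006 -0.003 -1.   ] F [-0.3  0.8  1. ] M [ 0.02 -0.13 -0.01] op 79.6 q [ 0.42  0.53  2.06  0.    0.56 -0.52]
[-1.4  2.  34.9] [-0.3 -0.2  0. ]
scene [316 257  20  14 149] [325.4 263.6] [425.4 205.2   7. ]
```

Request:
servo_tool --motion '[-1.4, 2, 10, 0, 0, 0, 80, -1.4, 2, 20, 0, 0, 0, 80, -1.4, 2, 30, 0, 0, 0, 80, -1.4, 2, 34, 0, 0, 0, 80, -1.4, 2, 34, 0, 0, 0, 80]'

```text
t: 20.38
position: [427.3, 204.1, 11.4]
tool_rot: [-0.97, -2.987, 0.002]
contact_force: [-0.7, -0.1, 0.3]
opening: 79.9
```

Request:
servo_tool --motion '[0, 0, 0, 0, 0, 0, 50, 0, 0, 0, 0, 0, 0, 50, 0, 0, 0, 0, 0, 0, 50, 0, 0, 0, 0, 0, 0, 50, 0, 0, 0, 0, 0, 0, 50]'

```text
t: 20.8
position: [428.1, 204.5, 12.7]
tool_rot: [0.971, 2.987, 0.001]
contact_force: [0.2, 0.4, -0.2]
opening: 57.7
```

Run:
```python
from h import *
st()
```

```text
20.8 [428.1 204.5  12.7] y-heading 54.0 z [ 0.001  0.    -1.   ] F [ 0.2  0.4 -0.2] M [ 0.01 -0.11 -0.03] op 57.7 q [ 0.42  0.59  2.06 -0.    0.49 -0.52]
```

Request:
servo_tool --motion '[0, 0, 0, 0, 0, 0, 72, 0, 0, 0, 0, 0, 0, 72, 0, 0, 2.5, 0, 0, 7, 72, 0, 0, 2.5, 0, 0, 14, 72, 0, 0, 2.5, 0, 0, 21, 72]'

```text
t: 21.22
position: [427.9, 204.4, 9.9]
tool_rot: [1.507, 2.756, 0.0]
contact_force: [0.4, 0.4, 0.1]
opening: 72.0
```

Request:
servo_tool --motion '[0, 0, 0, 0, 0, 7, 72, 0, 0, 0, 0, 0, 14, 72, 0, 0, 0, 0, 0, 21, 72, 0, 0, 0, 0, 0, 28, 72, 0, 0, 0, 0, 0, 35, 72]'

```text
t: 21.63
position: [428.0, 204.4, 9.9]
tool_rot: [2.266, 2.175, 0.0]
contact_force: [1.0, 0.5, -0.5]
opening: 72.1
```

Request:
servo_tool --motion '[0, 0, 0, 0, 0, 7, 72, 0, 0, 0, 0, 0, 14, 72, 0, 0, 0, 0, 0, 21, 72, 0, 0, 0, 0, 0, 28, 72, 0, 0, 0, 0, 0, 34, 72]'

```text
t: 22.05
position: [428.0, 204.5, 10.0]
tool_rot: [2.803, 1.418, 0.0]
contact_force: [0.7, 0.1, 0.0]
opening: 71.8
```

Request:
servo_tool --motion '[0, 0, 0, 0, 0, 0, 72, 0, 0, 0, 0, 0, 0, 50, 0, 0, 0, 0, 0, 0, 50, 0, 0, 0, 0, 0, 0, 50, 0, 0, 0, 0, 0, 0, 50]'

```text
t: 22.47
position: [428.0, 204.4, 9.9]
tool_rot: [2.798, 1.428, 0.0]
contact_force: [-0.2, 0.2, 1.9]
opening: 59.3
```

Run:
```python
from h import *
st();p=sense()["position"]
plan(([p[0],p[1],178],None),([611.6,195.9,178],None),([611.6,195.9,140],None))
```

```text
22.47 [428.  204.4   9.9] y-heading -35.9 z [ 0.  0. -1.] F [-0.2  0.2  1.9] M [-0.02 -0.   -0.03] op 59.3 q [ 0.42  0.6   2.06 -0.    0.48  1.05]
[   0.     0.  -168.1] [0. 0. 0.]
[100.8 153.7   0. ] [0. 0. 0.]
[-0. -0. 38.] [0. 0. 0.]
```

Request:
servo_tool --motion '[0, 0, 0, 0, 0, 0, 50, 0, 0, 0, 0, 0, 0, 50, 0, 0, -10, 0, 0, 0, 50, 0, 0, -40, 0, 0, 0, 50, 0, 0, -70, 0, 0, 0, 50]'

```text
t: 22.88
position: [426.8, 203.9, 80.2]
tool_rot: [-2.799, -1.427, 0.005]
contact_force: [-0.4, 0.5, -0.8]
opening: 59.8
```

Request:
servo_tool --motion '[0, 0, -30, 0, 0, 0, 50, 0, 0, -60, 0, 0, 0, 50, 0, 0, -90, 0, 0, 0, 50, 0, 0, -98, 0, 0, 0, 50, 0, 0, -98, 0, 0, 0, 50]'

```text
t: 23.3
position: [429.4, 205.1, 180.7]
tool_rot: [2.799, 1.426, 0.009]
contact_force: [0.7, -0.4, -0.5]
opening: 59.2
```

Request:
servo_tool --motion '[20, 31, 0, 0, 0, 0, 50, 40, 62, 0, 0, 0, 0, 50, 60, 93, 0, 0, 0, 0, 50, 80, 124, 0, 0, 0, 0, 50, 95, 145, 0, 0, 0, 0, 50]'

```text
t: 23.72
position: [603.1, 195.3, 175.8]
tool_rot: [-2.799, -1.426, 0.002]
contact_force: [0.5, 0.5, 0.5]
opening: 59.5
```

Request:
servo_tool --motion '[5.8, 8.7, 10, 0, 0, 0, 50, 5.8, 8.7, 20, 0, 0, 0, 50, 5.8, 8.7, 30, 0, 0, 0, 50, 5.8, 8.7, 36, 0, 0, 0, 50, 5.8, 8.7, 36, 0, 0, 0, 50]'

```text
t: 24.13
position: [608.7, 195.2, 139.1]
tool_rot: [-2.798, -1.427, 0.008]
contact_force: [0.4, -0.5, -0.7]
opening: 59.6
```

Request:
servo_tool --motion '[0, 0, 0, 0, 0, 0, 50, 0, 0, 0, 0, 0, 0, 50, 0, 0, 0, 0, 0, 0, 50]'

```text
t: 24.38
position: [611.6, 195.9, 142.7]
tool_rot: [2.799, 1.427, 0.002]
contact_force: [0.3, -0.0, -0.2]
opening: 59.3
```

Run:
```python
from h import *
st();plan(([611.6,195.9,132],down(-36)))
```

```text
24.38 [611.6 195.9 142.7] y-heading -36.0 z [ 0.001  0.    -1.   ] F [ 0.3 -0.  -0.2] M [-0.07 -0.04  0.02] op 59.3 q [0.29 0.55 1.65 0.   0.94 0.92]
[-0.   0.  10.7] [ 0.  -0.1  0. ]
```

Request:
servo_tool --motion '[0, 0, 2, 0, 0, 0, 50, 0, 0, 5, 0, 0, 0, 50, 0, 0, 8, 0, 0, 0, 50, 0, 0, 11, 0, 0, 0, 50, 0, 0, 13, 0, 0, 0, 50]'

```text
t: 24.8
position: [611.4, 195.6, 128.4]
tool_rot: [-2.799, -1.426, 0.001]
contact_force: [0.0, -0.3, 0.5]
opening: 59.2
```

Request:
servo_tool --motion '[0, 0, 4, 0, 0, 0, 50, 0, 0, 8, 0, 0, 0, 50, 0, 0, 12, 0, 0, 0, 50, 0, 0, 16, 0, 0, 0, 50, 0, 0, 20, 0, 0, 0, 50]'

```text
t: 25.22
position: [611.5, 195.6, 108.4]
tool_rot: [-2.799, -1.426, 0.0]
contact_force: [-0.1, -0.2, -0.7]
opening: 59.4
```

Request:
servo_tool --motion '[0, 0, 3, 0, 0, 0, 50, 0, 0, 6, 0, 0, 0, 50, 0, 0, 9, 0, 0, 0, 50, 0, 0, 12, 0, 0, 0, 50, 0, 0, 13, 0, 0, 0, 50]'

```text
t: 25.63
position: [611.4, 195.6, 95.4]
tool_rot: [-2.799, -1.426, 0.001]
contact_force: [-0.4, 0.1, -0.6]
opening: 59.6
```

Run:
```python
from h import *
st()
```

```text
25.63 [611.4 195.6  95.4] y-heading -36.0 z [-0. -0. -1.] F [-0.4  0.1 -0.6] M [-0.02  0.03 -0.02] op 59.6 q [ 0.29  0.62  1.67 -0.    0.86  0.92]
```

Release, rise, then re-measure the disc (arm near slicer, tub visible) and check the whole bench for more rings.

Request:
servo_tool --motion '[0, 0, 1.2, 0, 0, 0, 50, 0, 0, 1.2, 0, 0, 0, 50, 0, 0, 1.2, 0, 0, 0, 78, 0, 0, 1.2, 0, 0, 0, 78, 0, 0, 1.2, 0, 0, 0, 78]'

```text
t: 26.05
position: [611.7, 195.7, 95.0]
tool_rot: [2.799, 1.426, 0.001]
contact_force: [-0.3, 0.3, -0.5]
opening: 75.8
```

Request:
servo_tool --motion '[0, 0, -10, 0, 0, 0, 78, 0, 0, -40, 0, 0, 0, 78, 0, 0, -75, 0, 0, 0, 78, 0, 0, -85, 0, 0, 0, 78, 0, 0, -85, 0, 0, 0, 78]'

```text
t: 26.47
position: [613.9, 196.3, 184.1]
tool_rot: [2.798, 1.426, 0.012]
contact_force: [1.5, 0.3, -0.4]
opening: 77.8
```

Run:
```python
from h import *
import pickle
st()
f=grab_frame("top");pickle.dump(f,open("t4.pkl","wb"))
s=grab_frame("scene");pickle.dump(s,open("s4.pkl","wb"))
print(proj(f,[[596,-246,10]]),proj(s,[[596,-246,10],[611,196,92]]))
R=lambda im,k:cv2.resize(im[:,:,::-1],None,fx=k,fy=k,interpolation=cv2.INTER_LANCZOS4)
a=R(f["color"][165:225,410:475],6)
b=R(s["color"][140:200,335:400],6)
c=R(s["color"][185:255,245:345],4);d=R(f["color"][100:380,100:580],400/480)
h=max(c.shape[0],d.shape[0]);c=np.pad(c,((0,h-c.shape[0]),(0,0),(0,0)));d=np.pad(d,((0,h-d.shape[0]),(0,0),(0,0)))
t=np.hstack([a,b]);u=np.hstack([c,d]);w=max(t.shape[1],u.shape[1])
p=np.vstack([np.pad(x,((0,0),(0,w-x.shape[1]),(0,0))) for x in(t,u)]);print(p.shape,a.shape);cv2.imwrite("pics/d4.png",p)
```

```text
26.47 [613.9 196.3 184.1] y-heading -36.0 z [ 0.007  0.002 -1.   ] F [ 1.5  0.3 -0.4] M [-0.04 -0.03  0.02] op 77.8 q [0.29 0.5  1.62 0.   1.01 0.92]
[[441.58114794 194.9247298 ]] [[366.97587749 175.22174843]
 [279.79190057 213.66605675]]
(640, 800, 3) (360, 390, 3)
```

View pics/d4.png

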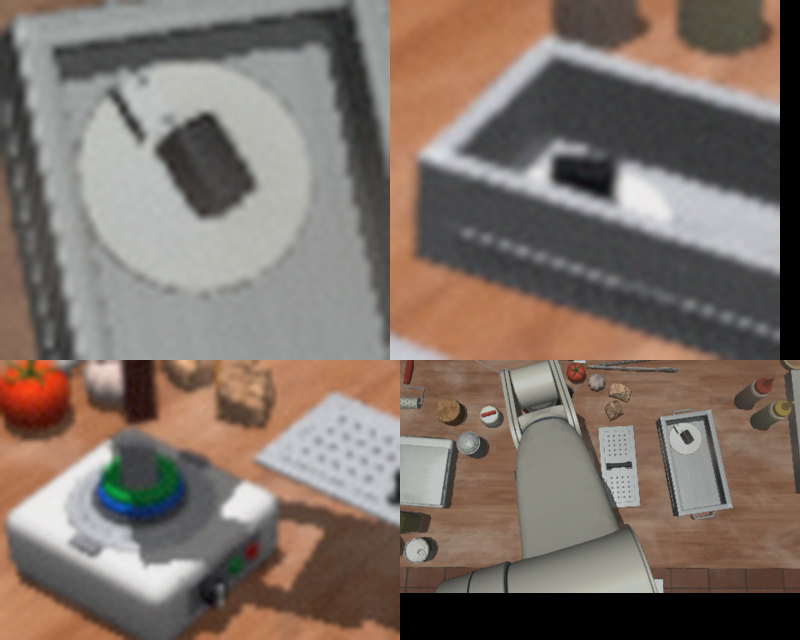

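Run:
```python
from h import *
import pickle
f=pickle.load(open("t4.pkl","rb"));s=pickle.load(open("s4.pkl","rb"));f0=pickle.load(open("top.pkl","rb"))
T=lambda u,v:((u+.5)/6-.5+410,(v+.5)/6-.5+165)
c=ray(f,T(194.5,176.5),10);print("disc c",c)
for e in[(77,176),(312,176),(194,60),(194,293)]:print(np.round(ray(f,T(*e),10),1))
G=np.array([ray(f,T(*e),46) for e in[(158,145),(208,112),(255,185),(207,217)]]);print(np.round(G,1),G.mean(0))
for i,j in((1,2),(0,3),(0,1),(3,2)):
    d=G[j]-G[i];print(i,j,np.round(np.linalg.norm(d),1),np.degrees(np.arctan2(d[1],d[0]))%180)
U=lambda u,v:((u+.5)/8-.5+255,(v+.5)/8-.5+160)
a,b=ray(f0,U(175,115),124),ray(f0,U(212,188),124);d=a-b;print("spindle",a,b,np.degrees(np.arctan2(d[1],d[0])),np.linalg.norm(d))
# darkness-based refine of grip by minAreaRect
g=cv2.resize(f["color"][165:225,410:475],None,fx=6,fy=6,interpolation=cv2.INTER_CUBIC).max(2)
m=(g<95).astype(np.uint8);k,l,S,cc=cv2.connectedComponentsWithStats(m)
for i in range(1,k):
    if abs(cc[i][0]-207)<15 and abs(cc[i][1]-165)<15:
        n=np.argwhere(l==i)[:,::-1].astype(np.float32);r=cv2.minAreaRect(n);print(S[i],cc[i],r);bx=cv2.boxPoints(r);W=np.array([ray(f,T(*e),46) for e in bx]);print(np.round(W,1),W.mean(0),[np.round((np.linalg.norm(W[j]-W[j-1]),np.degrees(np.arctan2(*(W[j]-W[j-1])[1::-1]))%180),1) for j in(1,2)])
# predicted grip silhouette for disc c and headings
```

```text
disc c [ 598.63268071 -247.28497953   10.        ]
[ 598.5 -192.7   10. ]
[ 599.3 -301.9   10. ]
[ 654.2 -249.5   10. ]
[ 544.  -244.6   10. ]
[[ 605.5 -221.6   46. ]
 [ 620.9 -244.9   46. ]
 [ 587.4 -264.5   46. ]
 [ 572.6 -242.2   46. ]] [ 596.61504748 -243.27886551   46.        ]
1 2 38.8 30.391308994368387
0 3 38.8 32.11803682554972
0 1 28.0 123.52363045851826
3 2 26.8 123.56829939129702
spindle [623.59178599 202.54340501 124.        ] [599.9597661  190.27251361 124.        ] 27.440529109244 26.62793909109402
[ 157  114   96  102 5943] [205.16691906 165.33972741] ((205.1243896484375, 165.91949462890625), (94.7232666015625, 67.95579528808594), 57.094757080078125)
[[ 605.6 -218.3   46. ]
 [ 622.9 -244.9   46. ]
 [ 586.4 -266.4   46. ]
 [ 569.3 -239.9   46. ]] [ 596.08189432 -242.4077447    46.        ] [array([ 31.7, 123. ]), array([42.4, 30.5])]
```

Request:
servo_tool --motion '[-20, 14, 0, 0, 0, 0, 60, -45, 30, 0, 0, 0, 0, 60, -70, 48, 0, 0, 0, 0, 60, -96, 65, 0, 0, 0, 0, 60, -122, 83, 0, 0, 0, 0, 60]'

```text
t: 26.98
position: [605.3, 46.9, 177.5]
tool_rot: [-2.797, -1.426, 0.005]
contact_force: [-0.3, 0.4, 0.8]
opening: 60.4
```

Request:
servo_tool --motion '[-25, 17, 0, 0, 0, 0, 60, -50, 34, 0, 0, 0, 0, 60, -75, 51, 0, 0, 0, 0, 60, -100, 68, 0, 0, 0, 0, 60, -122, 83, 0, 0, 0, 0, 60]'

```text
t: 27.4
position: [600.8, -100.9, 177.5]
tool_rot: [-2.797, -1.425, 0.005]
contact_force: [0.1, 0.4, 0.4]
opening: 59.8
```

Request:
servo_tool --motion '[-25, 17, 5, 0, 0, 5, 60, -50, 34, 10, 0, 0, 10, 60, -75, 51, 20, 0, 0, 16, 60, -122, 83, 40, 0, 0, 23, 60, -122, 83, 60, 0, 0, 23, 60]'

```text
t: 27.82
position: [598.2, -250.9, 119.5]
tool_rot: [3.028, 0.827, 0.003]
contact_force: [0.7, 0.0, 0.8]
opening: 60.4
```

Request:
servo_tool --motion '[0, 0, 0, 0, 0, 0, 60, 0, 0, 0, 0, 0, 0, 60, 0, 0, 0, 0, 0, 0, 60, 0, 0, 0, 0, 0, 0, 60]'

```text
t: 28.15
position: [598.2, -245.6, 120.1]
tool_rot: [-3.027, -0.842, -0.0]
contact_force: [0.5, 0.3, -0.1]
opening: 59.9
```

Run:
```python
from h import *
st();plan(([598.6,-247.3,24],down(-59)))
```

```text
28.15 [ 598.2 -245.6  120.1] y-heading -58.9 z [ 0.  0. -1.] F [ 0.5  0.3 -0.1] M [ 0.06 -0.    0.02] op 59.9 q [-0.41  0.59  1.65  0.    0.91  0.62]
[-0.5  1.6 96.1] [-0.  -0.   0.1]
```

Request:
servo_tool --motion '[-0.5, 1.6, 25, 0, 0, 0, 60, -0.5, 1.6, 50, 0, 0, 0, 60, -0.5, 1.6, 75, 0, 0, 0, 60, -0.5, 1.6, 90, 0, 0, 0, 60, -0.5, 1.6, 96, 0, 0, 0, 60]'

```text
t: 28.57
position: [597.6, -246.9, 22.2]
tool_rot: [-3.025, -0.842, 0.003]
contact_force: [-0.7, -0.2, 0.3]
opening: 60.0
```

Request:
servo_tool --motion '[0, 0, 0, 0, 0, 0, 60, 0, 0, 0, 0, 0, 0, 15, 0, 0, 0, 0, 0, 0, 15, 0, 0, 0, 0, 0, 0, 15, 0, 0, 0, 0, 0, 0, 15]'

```text
t: 28.98
position: [599.0, -248.8, 25.0]
tool_rot: [3.026, 0.839, 0.003]
contact_force: [-0.5, 0.1, -0.3]
opening: 37.1
```

Request:
servo_tool --motion '[0, 0, 0, 0, 0, 0, 15, 0, 0, 0, 0, 0, 0, 15, 0, 0, 0, 0, 0, 0, 15, 0, 0, 0, 0, 0, 0, 15, 0, 0, 0, 0, 0, 0, 15]'

```text
t: 29.4
position: [598.4, -248.4, 24.3]
tool_rot: [3.027, 0.839, 0.0]
contact_force: [-1.9, 1.1, 6.6]
opening: 23.8
```

Run:
```python
from h import *
st()
```

```text
29.4 [ 598.4 -248.4   24.3] y-heading -59.0 z [ 0.  0. -1.] F [-1.9  1.1  6.6] M [ 0.21  0.3  -0.06] op 23.8 q [-0.41  0.73  1.67  0.    0.75  0.62]
```

Request:
servo_tool --motion '[0, 0, -3, 0, 0, 0, 15, -3, -1, -8, 0, 0, 0, 15, -6, -2.5, -14, 0, 0, 0, 15, -9, -4, -20, 0, 0, 0, 15, -9, -4, -25, 0, 0, 0, 15]'

```text
t: 29.82
position: [587.7, -249.7, 49.3]
tool_rot: [-3.027, -0.839, 0.001]
contact_force: [-0.1, 0.9, -1.3]
opening: 23.8
```

Run:
```python
from h import *
st();p=sense()["position"]
plan(([p[0],p[1],190],None),([592,-100,190],None),([600,50,190],None),([611.6,195.8,175],down(-62.5)))
```

```text
29.82 [ 587.7 -249.7   49.3] y-heading -59.0 z [-0.  0. -1.] F [-0.1  0.9 -1.3] M [ 0.   -0.01 -0.02] op 23.8 q [-0.42  0.68  1.69  0.    0.78  0.61]
[-0.000e+00 -1.000e-01 -1.407e+02] [0. 0. 0.]
[  80.8 -126.1    0. ] [0. 0. 0.]
[  84.1 -124.5    0. ] [0. 0. 0.]
[  85. -119.   15.] [-0.   0.   3.5]
```

Request:
servo_tool --motion '[0, 0, -15, 0, 0, 0, 15, 0, 0, -45, 0, 0, 0, 15, 0, 0, -80, 0, 0, 0, 15, 0, 0, -115, 0, 0, 0, 15, 0, 0, -140, 0, 0, 0, 15]'

```text
t: 30.23
position: [589.5, -250.1, 193.2]
tool_rot: [3.025, 0.839, 0.005]
contact_force: [0.7, -0.8, -2.2]
opening: 24.1
```

Request:
servo_tool --motion '[12, -19, 0, 0, 0, 0, 15, 29, -45, 0, 0, 0, 0, 15, 46, -72, 0, 0, 0, 0, 15, 63, -99, 0, 0, 0, 0, 15, 81, -126, 0, 0, 0, 0, 15]'

```text
t: 30.65
position: [592.9, -98.8, 190.1]
tool_rot: [3.027, 0.839, 0.002]
contact_force: [1.0, -0.5, -2.1]
opening: 23.9
```

Request:
servo_tool --motion '[17, -25, 0, 0, 0, 0, 15, 34, -50, 0, 0, 0, 0, 15, 51, -75, 0, 0, 0, 0, 15, 68, -100, 0, 0, 0, 0, 15, 84, -124, 0, 0, 0, 0, 15]'

```text
t: 31.07
position: [601.3, 51.3, 190.1]
tool_rot: [3.027, 0.84, 0.002]
contact_force: [-0.1, -0.1, -1.9]
opening: 24.0
```

Request:
servo_tool --motion '[20, -28, 3, 0, 0, 1, 15, 40, -56, 6, 0, 0, 2, 15, 60, -84, 9, 0, 0, 3, 15, 77, -108, 12, 0, 0, 3.5, 15, 85, -119, 15, 0, 0, 3.5, 15]'

```text
t: 31.48
position: [613.0, 199.0, 175.0]
tool_rot: [-3.05, -0.75, -0.003]
contact_force: [0.5, 0.5, -1.3]
opening: 23.9
```

Request:
servo_tool --motion '[0, 0, 0, 0, 0, 0, 15, 0, 0, 0, 0, 0, 0, 15, 0, 0, 0, 0, 0, 0, 15, 0, 0, 0, 0, 0, 0, 15]'

```text
t: 31.82
position: [612.8, 193.9, 174.1]
tool_rot: [3.052, 0.745, 0.0]
contact_force: [0.1, 0.3, -1.4]
opening: 23.8
```

Run:
```python
from h import *
st();plan(([611.6,195.8,148],down(-62.5)))
s=grab_frame("scene");save(s,"h1.png",(235,170,335,250),7)
```

```text
31.82 [612.8 193.9 174.1] y-heading -62.6 z [ 0. -0. -1.] F [ 0.1  0.3 -1.4] M [-0.02 -0.03  0.03] op 23.8 q [ 0.29  0.51  1.63 -0.    1.    1.38]
[-0.2 -2.3 26.1] [ 0.  -0.  -0.1]
```

View pics/h1.png

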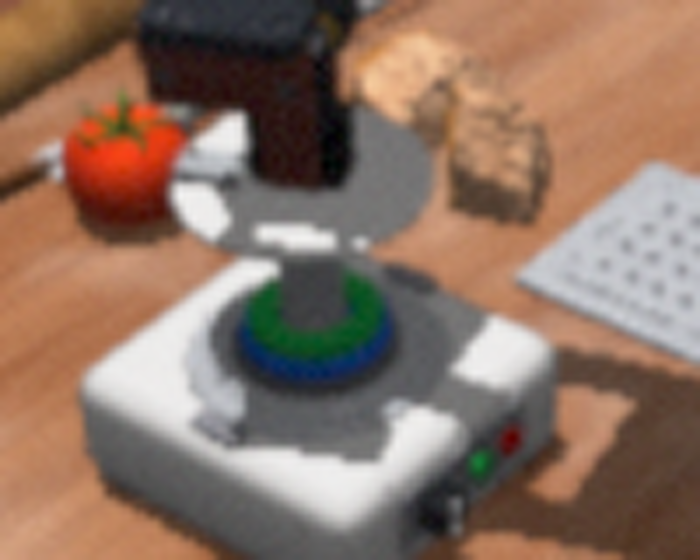

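Request:
servo_tool --motion '[-0.8, -2.3, 7, 0, 0, 0, 15, -0.8, -2.3, 14, 0, 0, 0, 15, -0.8, -2.3, 21, 0, 0, 0, 15, -0.8, -2.3, 25, 0, 0, 0, 15, -0.8, -2.3, 27, 0, 0, 0, 15]'

```text
t: 32.28
position: [610.3, 196.7, 145.3]
tool_rot: [3.052, 0.746, -0.003]
contact_force: [-0.3, -0.0, -1.5]
opening: 23.9
```

Request:
servo_tool --motion '[0, 0, 0, 0, 0, 0, 15, 0, 0, 0, 0, 0, 0, 15, 0, 0, 1, 0, 0, 0, 15, 0, 0, 2, 0, 0, 0, 15, 0, 0, 3, 0, 0, 0, 15]'

```text
t: 32.7
position: [611.1, 197.1, 143.9]
tool_rot: [-3.051, -0.747, -0.001]
contact_force: [0.1, 0.6, -2.6]
opening: 23.6
```

Request:
servo_tool --motion '[0, 0, 1, 0, 0, 0, 15, 0, 0, 2, 0, 0, 0, 15, 0, 0, 3, 0, 0, 0, 15, 0, 0, 4, 0, 0, 0, 15, 0, 0, 4, 0, 0, 0, 15]'

```text
t: 33.12
position: [610.8, 197.0, 139.4]
tool_rot: [-3.052, -0.747, 0.0]
contact_force: [-0.7, 0.5, -1.0]
opening: 23.6
```

Request:
servo_tool --motion '[-0.2, 0.5, 2, 0, 0, 0, 15, -0.4, 1, 4, 0, 0, 0, 15, -0.4, 1, 6, 0, 0, 0, 15, -0.4, 1, 8, 0, 0, 0, 15, -0.4, 1, 10, 0, 0, 0, 15]'

```text
t: 33.53
position: [611.0, 195.9, 129.4]
tool_rot: [-3.052, -0.747, 0.0]
contact_force: [-0.8, 0.1, -2.0]
opening: 23.7
```

Request:
servo_tool --motion '[0, 0, 2, 0, 0, 0, 15, 0, 0, 4, 0, 0, 0, 15, 0, 0, 6, 0, 0, 0, 15, 0, 0, 8, 0, 0, 0, 15, 0, 0, 10, 0, 0, 0, 15]'

```text
t: 33.95
position: [611.1, 196.0, 119.5]
tool_rot: [-3.052, -0.747, -0.0]
contact_force: [0.8, -0.2, -2.0]
opening: 23.7
```

Run:
```python
from h import *
st()
```

```text
33.95 [611.1 196.  119.5] y-heading -62.5 z [ 0.  0. -1.] F [ 0.8 -0.2 -2. ] M [ 0.01  0.   -0.01] op 23.7 q [0.29 0.58 1.66 0.   0.9  1.38]
```

Slot is well over the flats with no contact force. Continue to the rings.

Request:
servo_tool --motion '[0, 0, 1, 0, 0, 0, 15, 0, 0, 2, 0, 0, 0, 15, 0, 0, 3, 0, 0, 0, 15, 0, 0, 4, 0, 0, 0, 15, 0, 0, 5, 0, 0, 0, 15]'

```text
t: 34.37
position: [611.1, 196.0, 114.7]
tool_rot: [-3.052, -0.747, -0.0]
contact_force: [0.8, 0.0, -2.5]
opening: 23.9
```

Request:
servo_tool --motion '[0, 0, 0.5, 0, 0, 0, 15, 0, 0, 1, 0, 0, 0, 15, 0, 0, 1.5, 0, 0, 0, 15, 0, 0, 2, 0, 0, 0, 15, 0, 0, 2, 0, 0, 0, 15]'

```text
t: 34.78
position: [611.0, 196.0, 112.6]
tool_rot: [-3.052, -0.747, -0.0]
contact_force: [-0.0, 0.5, -2.1]
opening: 24.0
```

Request:
servo_tool --motion '[0, 0, 0.5, 0, 0, 0, 15, 0, 0, 1, 0, 0, 0, 15, 0, 0, 1.3, 0, 0, 0, 15, 0, 0, 1.3, 0, 0, 0, 15]'

```text
t: 35.12
position: [611.2, 196.0, 112.2]
tool_rot: [-3.051, -0.747, -0.001]
contact_force: [-2.1, -1.0, 5.1]
opening: 23.7
```

Request:
servo_tool --motion '[0, 0, 0, 0, 0, 0, 50, 0, 0, 0, 0, 0, 0, 50, 0, 0, 0, 0, 0, 0, 50, 0, 0, 0, 0, 0, 0, 50, 0, 0, 0, 0, 0, 0, 50]'

```text
t: 35.53
position: [611.1, 196.0, 111.4]
tool_rot: [-3.052, -0.747, -0.0]
contact_force: [-0.5, 0.2, -0.2]
opening: 49.6
```

Request:
servo_tool --motion '[0, 0, -8, 0, 0, 0, 50, 0, 0, -30, 0, 0, 0, 50, 0, 0, -70, 0, 0, 0, 50, 0, 0, -110, 0, 0, 0, 50, 0, 0, -140, 0, 0, 0, 50]'

```text
t: 35.95
position: [611.7, 196.2, 255.1]
tool_rot: [-3.051, -0.747, -0.004]
contact_force: [1.3, -0.4, 0.9]
opening: 50.1
```

Request:
servo_tool --motion '[-40, 25, 0, 0, 0, 0, 50, -80, 50, 0, 0, 0, 0, 50, -120, 75, 0, 0, 0, 0, 50, -160, 100, 0, 0, 0, 0, 50, -170, 110, 0, 0, 0, 0, 50]'

```text
t: 36.37
position: [509.1, 18.5, 252.0]
tool_rot: [3.051, 0.747, 0.0]
contact_force: [1.1, -1.2, -0.7]
opening: 50.1
```

Request:
servo_tool --motion '[0, 0, 0, 0, 0, 0, 50, 0, 0, 0, 0, 0, 0, 50, 0, 0, 0, 0, 0, 0, 50, 0, 0, 0, 0, 0, 0, 50]'

```text
t: 36.7
position: [511.9, 20.7, 251.8]
tool_rot: [-3.051, -0.748, -0.002]
contact_force: [0.2, -0.4, 0.0]
opening: 49.6
```

Run:
```python
from h import *
st()
s=grab_frame("scene");f=grab_frame("top")
R=lambda im,k:cv2.resize(im[:,:,::-1],None,fx=k,fy=k,interpolation=cv2.INTER_CUBIC)
a=R(s["color"][170:250,235:335],5);b=R(f["color"][150:220,245:320],5.7)[:400]
c=R(f["color"],.6)[:190];b=np.pad(b,((0,400-b.shape[0]),(0,0),(0,0)))[:, :300]
p=np.hstack([a,b]);d=R(s["color"],.6)[:190];q=np.hstack([d[:,:384],c[:,:384]]);q=np.pad(q,((0,0),(0,800-q.shape[1]),(0,0)))
cv2.imwrite("pics/fin.png",np.vstack([p[:,:800],q]))
```

```text
36.7 [511.9  20.7 251.8] y-heading -62.5 z [ 0.001  0.    -1.   ] F [ 0.2 -0.4  0. ] M [-0.02  0.01 -0.02] op 49.6 q [0.02 0.23 1.86 0.   1.05 1.11]
```

View pics/fin.png

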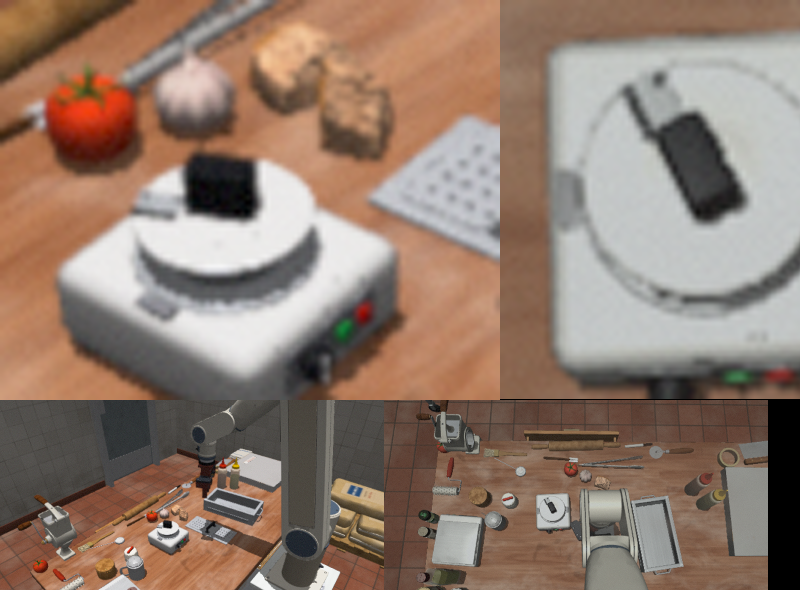

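The disc lies flat and fully down, its grip lined up with the spindle. The tub is empty and no other ring shows on the bench. Handing in.

```bash
python3 -c "
from bench import *
print(finish_job())"
```

```text
the job is handed in; nothing more can be done
None
```

The slicer is assembled and I handed the job in at about 37 s of the 210 s allowed; no verdict was reported.

- **Cover:** I levelled and squared it down inside the tub, with its underside about 54 mm above the tub origin. I then lifted it straight out, with only its own weight showing on the wrist, and laid it flat on the bench between the tub and the slicer.
- **Rings:** Only the blue and green rings were in view; I found no yellow or red ring in either camera. Both slid down the spindle without contact force. A picture taken afterwards showed blue at the bottom with green on top, both concentric with the spindle.
- **Disc:** I turned it about 3.5° to match the spindle, at roughly 27° by camera, and it dropped over the flats without resistance. It met the rings with its underside at about 91.9 mm, where 92 mm is fully seated.
- **Last picture:** It showed the disc flat and fully down, the tub empty, and the arm clear. I did not go near the dredger, timer or cheese, and they looked to be in the same places. I checked that by eye only, not by measurement.

Two readings were slightly off:
- **Small upward force:** About 6.6 N showed when I first gripped the blue ring and again when I gripped the disc. The first was gone once I lifted the ring 6 mm; the disc reading was gone once I lifted it clear. I regripped the blue ring lower before moving it.
- **Tool overshoot:** Just above the spindle, and again on the way to the green ring, the tool missed its target by several millimetres because I had read its position before it settled. I corrected it each time before descending.

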